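Move the inspection row to the wooden rack in reverse order

ROBOT

A 6-joint arm with a two-finger parallel gripper is mounted at the origin on a cart in front of the work surface, level with it; the furniture and walls round the work are solid. World frame = base frame: x ahead of the robot, y to its left, z up, the work surface at z = 0. Lengths are in m, angles in rad, forces in N, time in s.
With the tool pointing down it reaches from about 0.25 to 0.775 m from the base axis. Payload 4 kg.
Tool frame: the origin (TCP) lies on the mounting face of the last link; the fingertips stand 173 mm ahead of it and the grasp point (between the pads) lies 155 mm ahead of it; z points along the fingers, y is the direction in which the jaws open and shut (so a half turn about z gives the same grasp; the last joint's range is limited). The gripper opens to 85 mm and grips with 20 to 120 N. Pads are 22 mm wide; open, the fingers measure 114 mm over their backs; the gripper's body (76 mm by 85 mm) begins 54 mm behind the grasp point. The pads swing forward as they close: fully open they stand 13 mm farther back than shut.
Start: joints at [1.205, 0.087, 1.371, -0, 1.684, -0.103], TCP at [0.143, 0.531, 0.405] pointing down, gripper open.
Joint ranges: [-3.1, 3.1], [-0.76, 2.03], [0.27, 2.55], [-1.08, 4.22], [0.17, 2.65], [-2.57, 2.57]. Speed limits (rad/s): [2.79, 2.79, 3.14, 3.14, 3.14, 3.14].

INTERFACE

Orientations are given as a unit quaternion [x, y, z, w].
In Python, from workcell import ctrl gives the robot as it stands. The module is installed in compiled form; this text tells all that it offers.
- The arm moves only by the tool drive_tool, never from a script. Its argument "deltas" is a list of rows, each a list of 3 entries, a list of its own where there are three numbers: the closure, from 0 (fully open) to 1 (shut), then the shift along the tool's x, y, z in m, then the turn about the tool's z in degrees. A call has 1 to 8 rows; each row is the pose to reach, as a shift and turn from the pose commanded when the call began, along the tool's axes at that moment; what a row does not reach only later rows make up. A row lasts 1/10 s, in which the tool goes at most 50 mm and 8.59 degrees, less where a joint would pass 70% of its speed; a pose out of reach is approached as far as the arm can. A call with a gripper value outside its range is refused whole. The fingers move at their own pace and stop on an object; "newtons" is the grip in N (left out, the last holds). Time passes only in rows, so rows that repeat a pose let the fingers close. It gives the time, the measured TCP pose, the force and the opening at its end, in the units of the state.
- ctrl.observe(): the state, without advancing time (a new reading comes with each control period).
- ctrl.get_image(name): name is "scene" or "top" or "wrist"; returns the picture (384x512x3 uint8, red, green, blue); there is no depth.
- ctrl.get_calibration(name): a dict with "fx", "fy", "cx", "cy" (pixels), "distortion" ([k1, k2, p1, p2, k3] as OpenCV has them; the pictures are not rectified), "camera_from_world" (4x4, takes a point from world to camera coordinates). Camera axes: x right, y down, z forward; pixel columns grow to the right and rows downward; lengths in m; the calibration is good to about 2 mm. A picture is of the moment at which its call begins: read the wrist's pose just before it. get_calibration takes no time and is no camera call; for the wrist camera it gives the pose at the moment of the call.
- ctrl.job_done(): hands the job in, once; it reports no verdict.
Trained networks look in the newest picture that a camera, given by its name, has taken for a name from the list of things; names that differ only in an ending like _2 or _b are one class to them, and where a whole thing is asked for, a point or a joint stands for the part that bears it (a point fixed in the world has none). Each returns a list of dicts, best first, with "conf" (0 to 1); they miss things now and then, are a little off and sometimes report something else, mostly with a low value. They report only what shows in the picture. A call takes as long as a camera call. They do not tell look-alikes from the thing itself.
- ctrl.cut_out(query, camera): "region" (384x512 bool, what is visible of it) and "box" ([centre column, centre row, width, height] in pixels, round what is visible of it).
The state is a dict: "t": time; "joint_positions": joint angles; "qvel": joint speeds; "tau": joint torques, N m; "tcp_pos": TCP position; "tcp_rot": TCP orientation; "force": force on the tool from outside, world axes, zero at the start; "wrist_torque": the same for the moment, N m; "finger_gap": opening from 0.0 (shut) to 1.0 (fully open).
Only numpy, scipy, OpenCV 4.12 (cv2) and the standard library are available. Lean on these libraries where they do the work, as an engineer would, in place of code of your own. Each camera call takes 0.05 s, during which the arm holds its last target.

TASK

Move the three small bottles and the hand stamp from the grey rack to the wooden rack in reverse order, counted from the red end of each rack: whatever stands nearest the red end of the grey rack goes into the bay farthest from the red end of the wooden rack, and so on along the row. Leave each of them standing upright on the floor of its own bay.

Things in the scene. Friction and masses are not known exactly. Their poses are not given: they have to be found in the camera images.
- amber_bottle: small amber-yellow bottle with a black cap and a red and white label, round, 32 mm across, 77 mm tall, loose, standing in the grey rack. Origin at the centre of its underside, z up its axis. Straight-sided up to about 44 mm.
- blue_bottle: small blue bottle with a white cap and a red and white label, round, 28 mm across, 61 mm tall, loose, standing in the grey rack. Origin at the centre of its underside, z up its axis. Straight-sided up to about 34 mm.
- white_bottle: small white bottle with a white cap and a red label band, round, 34 mm across, 69 mm tall, loose, standing in the grey rack. Origin at the centre of its underside, z up its axis. Straight-sided up to about 39 mm.
- stamp: hand stamp, 62 mm tall, standing on its black and red foot (18 x 30 mm, up to 19 mm high) with a round wooden handle above it that widens upward to a knob 22 mm across (grip it about 45 mm up), loose, standing in the grey rack. Origin at the centre of its foot, up to 3 mm below the surface it stands on, z up.
- tile_amber: coloured label tile, 14 x 34 x 3 mm, fixed on the label rail of the grey rack in front of the bay in which the amber bottle stands at the start; it stays there. Its origin is the centre of its underside, 44.5 mm to -x (rack frame) of the middle of that bay. Colour: orange.
- tile_blue: coloured label tile, 14 x 34 x 3 mm, fixed on the label rail of the grey rack in front of the bay in which the blue bottle stands at the start; it stays there. Its origin is the centre of its underside, 44.5 mm to -x (rack frame) of the middle of that bay. Colour: blue.
- tile_white: coloured label tile, 14 x 34 x 3 mm, fixed on the label rail of the grey rack in front of the bay in which the white bottle stands at the start; it stays there. Its origin is the centre of its underside, 44.5 mm to -x (rack frame) of the middle of that bay. Colour: white.
- tile_stamp: coloured label tile, 14 x 34 x 3 mm, fixed on the label rail of the grey rack in front of the bay in which the stamp stands at the start; it stays there. Its origin is the centre of its underside, 44.5 mm to -x (rack frame) of the middle of that bay. Colour: dark brown wood.
- grey_rack: old rack, painted grey, fixed; 4 bays in a row. Origin: centre of underside below the row; y along the row towards the red end plate, z up. Bay middles at x 0, y -93, -31, 31, 93 mm; bays 57 (y) x 56 (x) mm inside, floor 7 mm above underside; walls 5 mm thick, 8 mm above the floor (end plates 11). 269 mm long, x from -56 (label rail) to 33 mm.
- wooden_rack: new rack, pale wood, fixed, empty at the start; 4 bays as in the grey rack. Origin: centre of underside; y along the row towards the red end plate, z up. Bay middles at x 0, y -93, -31, 31, 93 mm; bays 57 (y) x 56 (x) mm inside, floor 7 mm above underside; walls 8 mm above the floor (end plates 11). 269 x 66 mm, no label rail.
Things that resemble listed ones, but are neither listed nor needed, are in the scene too. Of the things shaped like the white_bottle, the white one is meant.

How it is judged:
By the outcome, as a careful person would: the job done as asked, in the order asked, and still so for the second after the job is handed in, with the robot touching nothing.
It also fails if it takes over 102 s, if anything falls off the work surface, if the arm or the gripper's body presses on something with over 40 N, if the wrist force passes 120 N, or if a joint passes its speed limit or range.

## Working session

There is one attempt and no reset: what is moved stays moved. The work goes in short steps, Python scripts to look and compute and a tool call to move; the robot and the scene stay as the last step left them, time stands still between calls to the robot, and variables do not carry over. Pictures are saved under pics/ and viewed, and the job is handed in when it is done.

Besides the shell and the picture viewer there is one more tool, called by a JSON object that holds its "fn" and its "kwargs", one argument or row to a line. drive_tool: Moves the arm, as the interface text tells. Its arguments: {"type":"object","properties":{"deltas":{"type":"array","items":{"type":"array"}},"newtons":{"type":"number"}},"required":["deltas"]}

```bash
mkdir -p pics
cat > h.py <<'E'
import numpy as np, cv2
from workcell import ctrl
def save(n,img): cv2.imwrite('pics/'+n+'.png',cv2.cvtColor(img,cv2.COLOR_RGB2BGR))
def K(c): return np.array([[c['fx'],0,c['cx']],[0,c['fy'],c['cy']],[0,0,1.]]),np.array(c['distortion'],float)
def ray(c,uv):
    k,d=K(c); p=cv2.undistortPoints(np.array(uv,float).reshape(-1,1,2),k,d).reshape(-1,2)
    T=np.array(c['camera_from_world']); R=T[:3,:3]; o=-R.T@T[:3,3]
    D=np.c_[p,np.ones(len(p))]@R
    return o,D
def atz(c,uv,z):
    o,D=ray(c,uv); return o+D*((z-o[2])/D[:,2])[:,None]
def proj(c,P):
    k,d=K(c); T=np.array(c['camera_from_world'])
    return cv2.projectPoints(np.array(P,float).reshape(-1,1,3),cv2.Rodrigues(T[:3,:3])[0],T[:3,3],k,d)[0].reshape(-1,2)
def tri(obs):
    A=np.zeros((3,3));b=np.zeros(3)
    for c,uv in obs:
        o,D=ray(c,[uv]); u=D[0]/np.linalg.norm(D[0]); M=np.eye(3)-np.outer(u,u); A+=M;b+=M@o
    return np.linalg.solve(A,b)
E
python3 - <<'E'
from h import *
print(ctrl.observe())
for n in ['scene','top','wrist']:
    save(n+'0',ctrl.get_image(n)); c=ctrl.get_calibration(n); print(n,c)
E
```

```text
{'t': 0.0, 'joint_positions': array([ 1.20489874e+00,  8.79667240e-02,  1.37225622e+00, -4.87206821e-05,
        1.68354901e+00, -1.03116022e-01]), 'qvel': array([-7.09525255e-04, -2.57312796e-04, -3.27875203e-05,  3.01912942e-04,
       -6.93684680e-04,  1.26953637e-03]), 'tau': array([ 2.38546148e-03, -3.51861870e+01, -3.13276219e+01,  1.24478793e-04,
        1.07426191e-02, -1.05625111e-05]), 'tcp_pos': array([0.14285482, 0.53101596, 0.40353127]), 'tcp_rot': array([ 1.31015677e-01,  9.91379697e-01, -1.06545257e-03, -2.29649180e-04]), 'force': array([0.81594299, 0.13914035, 0.40861741]), 'wrist_torque': array([-0.01903471,  0.0354463 , -0.02897623]), 'finger_gap': 0.997644027729286}
scene {'fx': 468.02712810242446, 'fy': 468.02712810242446, 'cx': 263.5544200002406, 'cy': 187.40755951484724, 'distortion': array([-0.18681829,  0.        ,  0.        ,  0.        ,  0.        ]), 'camera_from_world': array([[ 0.83487629, -0.55031551,  0.01159432, -0.34571833],
       [-0.36924212, -0.57554517, -0.72966294,  0.35351403],
       [ 0.40821788,  0.60489718, -0.68370868,  0.68344541],
    
[... 381 characters left out ...]
01,  8.83226840e-03, -1.82150079e-01,
         5.64987785e-01],
       [ 1.82162359e-01,  5.99622988e-04, -9.83268283e-01,
         1.00147153e+00],
       [ 0.00000000e+00,  0.00000000e+00,  0.00000000e+00,
         1.00000000e+00]])}
wrist {'fx': 291.33121175641463, 'fy': 291.33121175641463, 'cx': 253.2666813092444, 'cy': 189.43276893389577, 'distortion': array([-0.05674517,  0.        ,  0.        ,  0.        ,  0.        ]), 'camera_from_world': array([[ 0.26011981,  0.96557536, -0.00137934, -0.54904827],
       [ 0.92599067, -0.24905061,  0.28375177, -0.03674407],
       [ 0.2736402 , -0.07508671, -0.95889678,  0.37844095],
       [ 0.        ,  0.        ,  0.        ,  1.        ]])}
```

View pics/scene0.png

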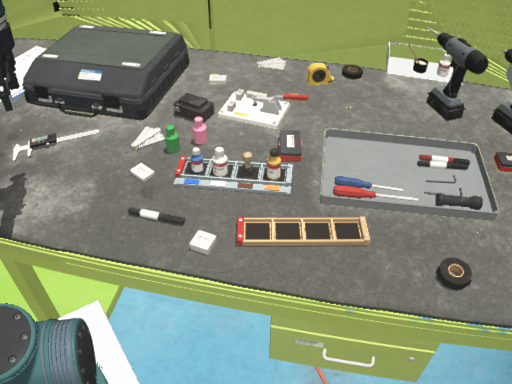

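View pics/top0.png

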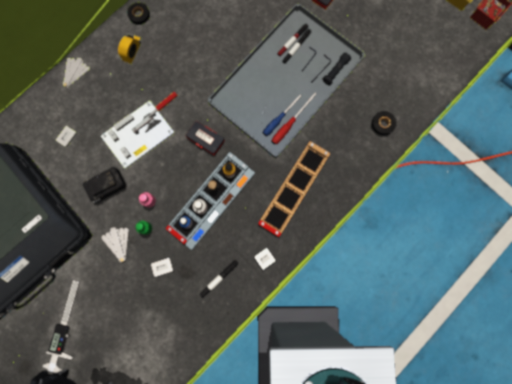

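View pics/wrist0.png

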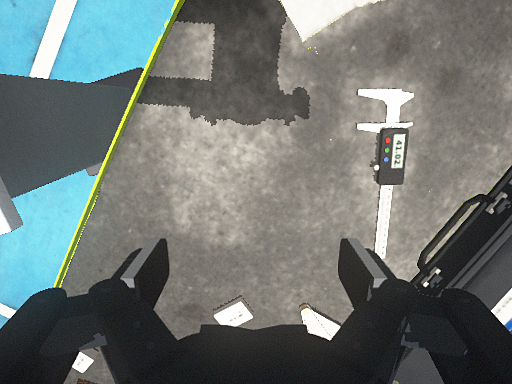

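Scene: grey rack at about (235,174), red end at (182,167). From the red end it holds blue (197,160), white (220,162), stamp (248,163) and amber (273,165). The wooden rack is at (302,231) with its red end at (240,231). Look-alikes are the green bottle (172,140), the pink bottle (200,132), and something in the back tray at (443,65). I'll take close crops and run the networks.

Run:
```python
from h import *
import pickle
out={}
for cam in ['scene','top']:
    im=ctrl.get_image(cam)
    out[cam]=im
    for q in ['amber_bottle','blue_bottle','white_bottle','stamp','grey_rack','wooden_rack']:
        r=ctrl.cut_out(q,cam); out[cam,q]=r
        print(cam,q,[(round(float(x['conf']),2),np.round(x['box'],1).tolist()) for x in r[:3]])
pickle.dump(out,open('o.pkl','wb'))
a=cv2.resize(out['scene'][110:260,130:400],None,fx=2.9,fy=2.9,interpolation=cv2.INTER_CUBIC); save('sc1',a)
a=cv2.resize(out['top'][130:260,130:350],None,fx=3.6,fy=3.6,interpolation=cv2.INTER_CUBIC); save('tc1',a)
print(ctrl.observe()['t'])
```

```text
scene amber_bottle [(0.62, [272.8, 163.6, 17.1, 32.3])]
scene blue_bottle []
scene white_bottle [(0.93, [223.4, 162.6, 15.2, 27.9]), (0.68, [201.3, 128.4, 13.8, 27.1])]
scene stamp [(0.8, [248.2, 161.7, 13.8, 26.6])]
scene grey_rack [(0.61, [233.8, 176.6, 119.1, 41.3]), (0.32, [196.9, 160.9, 10.3, 28.7])]
scene wooden_rack [(0.59, [302.9, 232.2, 135.1, 30.7])]
top amber_bottle [(0.55, [230.0, 172.1, 15.4, 15.6])]
top blue_bottle []
top white_bottle [(0.65, [198.2, 208.6, 14.3, 17.6]), (0.56, [143.7, 227.7, 17.2, 17.6]), (0.53, [146.1, 199.8, 13.2, 12.3])]
top stamp [(0.56, [212.2, 189.2, 8.9, 12.3])]
top grey_rack [(0.77, [207.4, 200.2, 91.1, 97.2])]
top wooden_rack [(0.58, [295.1, 189.8, 71.5, 93.7]), (0.27, [199.8, 207.2, 13.5, 14.4])]
0.85
```

View pics/sc1.png

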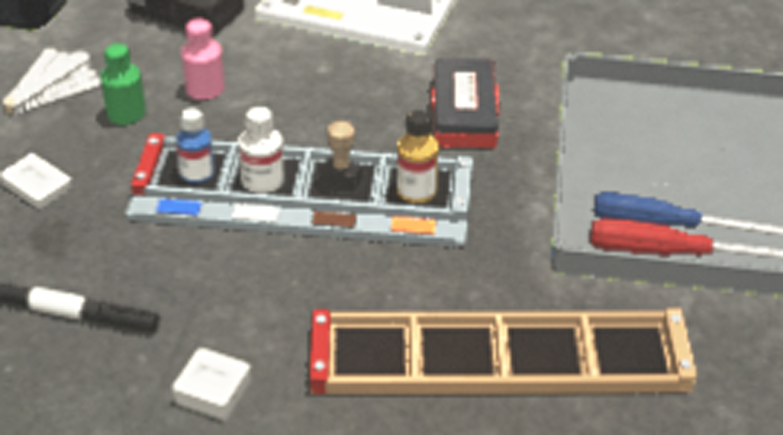

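View pics/tc1.png

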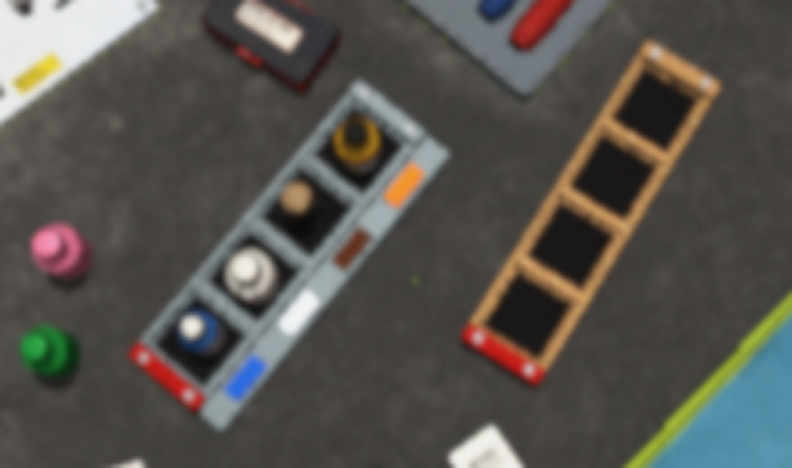

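```bash
cat > fit.py <<'E'
from h import *
import pickle
from scipy.optimize import least_squares
o=pickle.load(open('o.pkl','rb'))
S=lambda u,v:(130+u/2.9-.33,110+v/2.9-.33); T=lambda u,v:(130+u/3.6-.36,130+v/3.6-.36)
cs,ct=ctrl.get_calibration('scene'),ctrl.get_calibration('top')
def w(p,P):
    c,s=np.cos(p[3]),np.sin(p[3]); P=np.array(P,float)
    return np.c_[p[0]+c*P[:,0]-s*P[:,1],p[1]+s*P[:,0]+c*P[:,1],p[2]+P[:,2]]
cor=np.array([[33,134.5,18],[-33,134.5,18],[33,-134.5,18],[-33,-134.5,18]])/1e3
obs={'wood':([S(316,310),S(312,381),S(683,309),S(692,378)],[T(462,335),T(541,384),T(648,39),T(721,86)]),
'grey':([S(148,135),S(133,187),S(472,157),S(468,210)],[T(131,348),T(200,410),T(362,79),T(425,135)])}
import sys
for n,(a,b) in obs.items():
    def f(p): 
        P=w(p,cor); return np.r_[(proj(cs,P)-a).ravel(),(proj(ct,P)-b).ravel()]
    r=least_squares(f,[.45,0,0,.6 if n=='wood' else .7]); print(n,r.x,np.degrees(r.x[3]),np.round(r.fun,1))
    o[n]=r.x
pickle.dump(o,open('o.pkl','wb'))
def ov(im,c,f,x0,y0,x1,y1,name):
    a=cv2.resize(im[y0:y1,x0:x1],None,fx=f,fy=f,interpolation=cv2.INTER_CUBIC)
    for n in ['wood','grey']:
        for y in (-93,-31,31,93):
            for z,col in((15,(0,255,0)),(7,(255,255,0))):
                P=w(o[n],np.array([[28,y+28.5,z],[28,y-28.5,z],[-28,y-28.5,z],[-28,y+28.5,z]])/1e3)
                q=((proj(c,P)-[x0,y0]+.5)*f).astype(int); cv2.polylines(a,[q],True,col,1)
    save(name,a)
ov(o['scene'],cs,2.9,130,110,400,260,'ovs'); ov(o['top'],ct,3.6,130,130,350,260,'ovt')
E
python3 fit.py
```

```text
wood [ 0.56795533  0.08549124 -0.00360454  1.00049087] 57.32390430228222 [-0.5  0.2 -0.  -0.2 -0.   0.2  2.2  0.1 -0.4  0.8 -1.1  0.5 -0.4  0.4
  0.1 -0.3]
grey [ 0.54469983  0.31974288 -0.0021793   0.88678522] 50.809050546702764 [ 1.1 -0.3 -0.3 -0.3  0.9  0.2  0.7  0.7 -0.8  2.2 -0.9  0.7 -0.7  0.
  0.6 -0.8]
```

View pics/ovs.png

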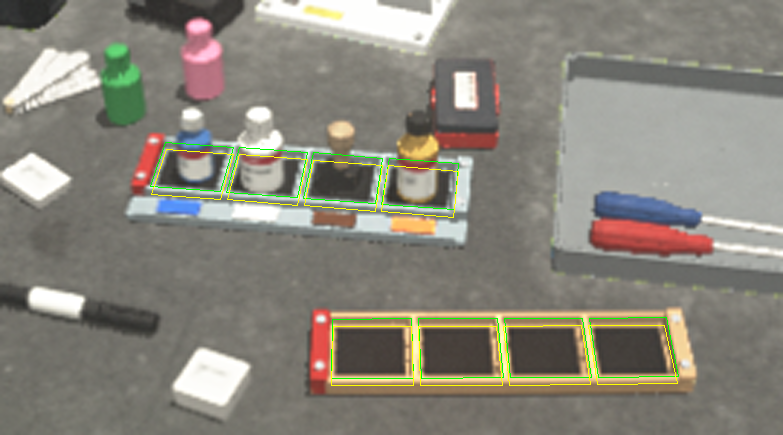

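View pics/ovt.png

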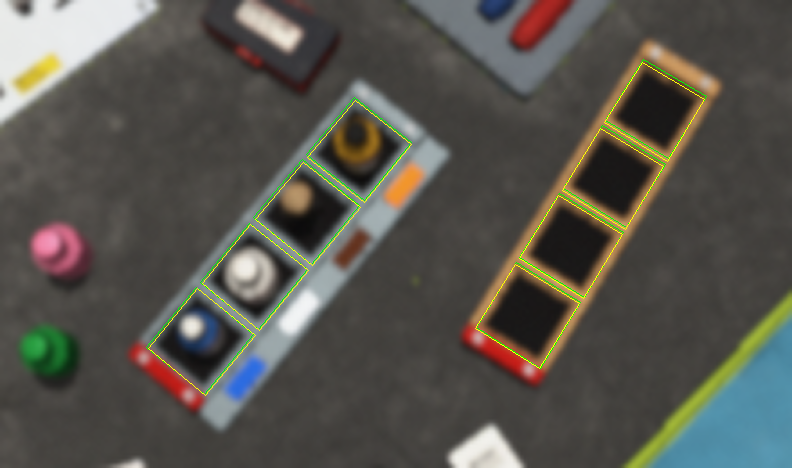

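Racks fit to within a few mm in both views, and the order is confirmed. Next I'll move the wrist camera over the grey rack for close views.

```bash
cat >> h.py <<'E'
from scipy.spatial.transform import Rotation as Ro
def R(): 
    s=ctrl.observe(); return np.array(s['tcp_pos']),Ro.from_quat(s['tcp_rot']).as_matrix(),s
def yaw(M): return np.degrees(np.arctan2(M[1,1],M[0,1]))
def plan(target,yawdeg=None):
    """tool-frame delta to TCP target"""
    p,M,s=R(); d=M.T@(np.array(target)-p)
    t=None
    if yawdeg is not None:
        t=-(yawdeg-yaw(M)); t=(t+90)%180-90
    print('t',round(s['t'],2),'tcp',np.round(p,4),'yaw',round(yaw(M),2),'delta mm',np.round(d*1e3,1),'turn',t,'gap',round(s['finger_gap'],3),'F',np.round(s['force'],1),'q',np.round(s['joint_positions'],2))
E
python3 - <<'E'
from h import *
p,M,s=R(); c=ctrl.get_calibration('wrist'); T=c['camera_from_world']
print('cam in tool',M.T@(-T[:3,:3].T@T[:3,3]-p), 'fwd', M.T@T[2,:3],M)
plan([.545,.32,.36],50.8)
E
```

```text
cam in tool [ 0.07195281 -0.000283    0.03122768] fwd [-2.83905900e-01  2.83828096e-04  9.58852105e-01] [[-9.65655295e-01  2.59826573e-01  6.47115053e-05]
 [ 2.59826579e-01  9.65655289e-01  1.06354818e-04]
 [-3.48551995e-05  1.19515862e-04 -9.99999992e-01]]
t 0.85 tcp [0.1429 0.5311 0.4048] yaw 74.94 delta mm [-443.2  -99.4   44.8] turn 24.14022804763306 gap 1.0 F [-0.   0.3 -0.3] q [ 1.2   0.09  1.37 -0.    1.68 -0.1 ]
```

{"fn": "drive_tool", "kwargs": {
  "deltas": [
    [0,[-0.055,-0.012,0.006],3],
    [0,[-0.11,-0.025,0.012],6],
    [0,[-0.165,-0.037,0.017],9],
    [0,[-0.22,-0.05,0.022],12],
    [0,[-0.275,-0.062,0.028],15],
    [0,[-0.33,-0.075,0.034],18],
    [0,[-0.385,-0.087,0.04],21],
    [0,[-0.443,-0.099,0.045],24]
  ],
  "newtons": 30
}}

```text
t: 1.65
tcp_pos: [0.4968, 0.3447, 0.3648]
tcp_rot: [0.335, 0.942, 0.0, -0.0]
force: [0.6, 1.0, 0.3]
finger_gap: 1.0
```

Run:
```python
from h import *
plan([.545,.32,.36],50.8)
```

```text
t 1.65 tcp [0.4968 0.3447 0.3648] yaw 50.81 delta mm [-53.   11.4   4.8] turn 0.010153181565740965 gap 1.0 F [0.6 1.  0.3] q [ 0.51  0.22  1.3   0.    1.62 -0.37]
```

{"fn": "drive_tool", "kwargs": {
  "deltas": [
    [0,[-0.03,0,0],0],
    [0,[-0.03,0,0],0],
    [0,[-0.03,0,0],0]
  ]
}}

```text
t: 1.95
tcp_pos: [0.5189, 0.3266, 0.3647]
tcp_rot: [0.335, 0.942, 0.0, -0.001]
force: [-0.5, 0.2, 0.8]
finger_gap: 0.999
```

Run:
```python
from h import *
plan([.545,.32,.36],50.8)
import pickle
p,M,s=R(); c=ctrl.get_calibration('wrist'); im=ctrl.get_image('wrist'); save('w1',im)
d={'im':im,'c':c}
for q in ['amber_bottle','blue_bottle','white_bottle','stamp']:
    r=ctrl.cut_out(q,'wrist'); d[q]=r
    print(q,[(round(float(x['conf']),2),np.round(x['box'],1).tolist()) for x in r[:3]])
pickle.dump(d,open('w1.pkl','wb'))
```

```text
t 1.95 tcp [0.5189 0.3266 0.3647] yaw 50.86 delta mm [-24.4  11.3   4.6] turn 0.060208293963910364 gap 0.999 F [-0.5  0.2  0.8] q [ 0.47  0.24  1.28  0.    1.63 -0.42]
amber_bottle []
blue_bottle [(0.79, [266.4, 110.0, 31.6, 25.5])]
white_bottle [(0.9, [261.6, 164.4, 35.3, 38.6]), (0.69, [347.9, 29.4, 49.1, 49.4]), (0.61, [385.0, 94.6, 55.0, 34.8])]
stamp [(0.7, [267.5, 221.6, 26.2, 42.0])]
```

View pics/w1.png

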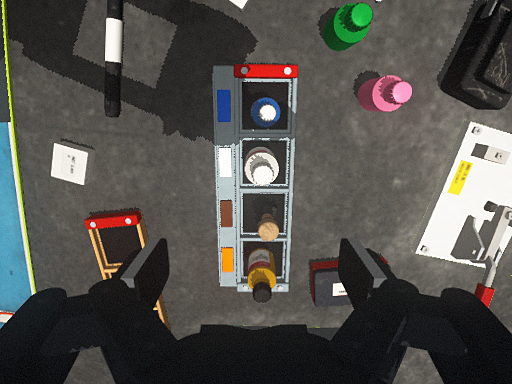

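Wrist view: caps are blue (267,112), white (262,175), stamp knob (269,231) and amber (262,293). The tiles match the objects. Green (355,18) and pink (400,92) stand outside the rack. I need a second view for triangulation.

{"fn": "drive_tool", "kwargs": {
  "deltas": [
    [0,[-0.04,-0.02,0],0],
    [0,[-0.08,-0.04,0],0],
    [0,[-0.08,-0.04,0],0],
    [0,[-0.08,-0.04,0],0]
  ]
}}

```text
t: 2.6
tcp_pos: [0.5552, 0.2455, 0.3652]
tcp_rot: [0.335, 0.942, 0.0, -0.0]
force: [1.0, -0.3, -0.2]
finger_gap: 1.0
```

Run:
```python
from h import *
import pickle
plan([.545,.32,.36],50.8)
p,M,s=R(); c=ctrl.get_calibration('wrist'); im=ctrl.get_image('wrist'); save('w2',im)
d={'im':im,'c':c}
for q in ['amber_bottle','blue_bottle','white_bottle','stamp']:
    r=ctrl.cut_out(q,'wrist'); d[q]=r
    print(q,[(round(float(x['conf']),2),np.round(x['box'],1).tolist()) for x in r[:3]])
pickle.dump(d,open('w2.pkl','wb'))
d1=pickle.load(open('w1.pkl','rb'))
save('w1c',cv2.resize(d1['im'][55:310,205:305],None,fx=2.3,fy=2.3,interpolation=cv2.INTER_CUBIC))
```

```text
t 2.6 tcp [0.5552 0.2455 0.3652] yaw 50.9 delta mm [54.9 51.4  5.3] turn 0.10011826828036874 gap 1.0 F [ 1.  -0.3 -0.2] q [ 0.32  0.22  1.29  0.    1.62 -0.57]
amber_bottle [(0.65, [300.1, 208.9, 34.5, 43.9])]
blue_bottle [(0.71, [310.3, 25.8, 37.2, 37.9])]
white_bottle [(0.68, [302.7, 84.1, 44.2, 39.6]), (0.61, [430.4, 17.0, 66.8, 34.0])]
stamp [(0.65, [307.8, 149.7, 34.7, 36.5])]
```

View pics/w2.png

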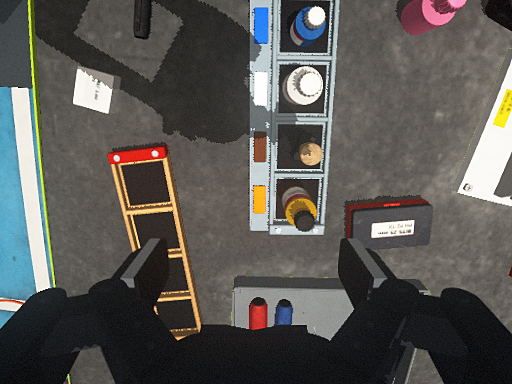

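View pics/w1c.png

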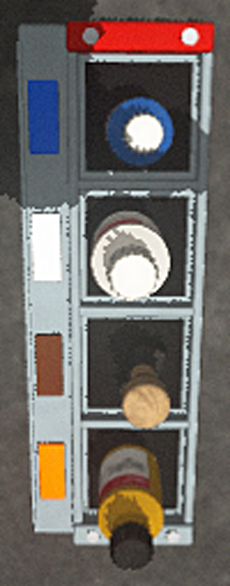

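Run:
```python
from h import *
import pickle
d2=pickle.load(open('w2.pkl','rb'))
save('w2c',cv2.resize(d2['im'][0:240,245:340],None,fx=2.4,fy=2.4,interpolation=cv2.INTER_CUBIC))
save('w2d',cv2.resize(d2['im'][140:345,95:215],None,fx=2.9,fy=2.9,interpolation=cv2.INTER_CUBIC))
```

```text
(no output)
```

View pics/w2c.png

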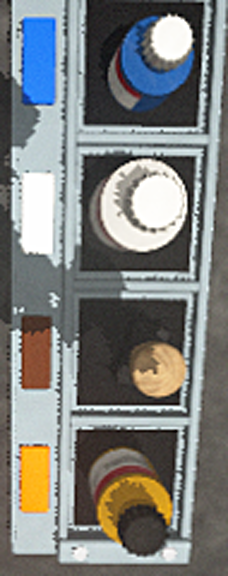

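View pics/w2d.png

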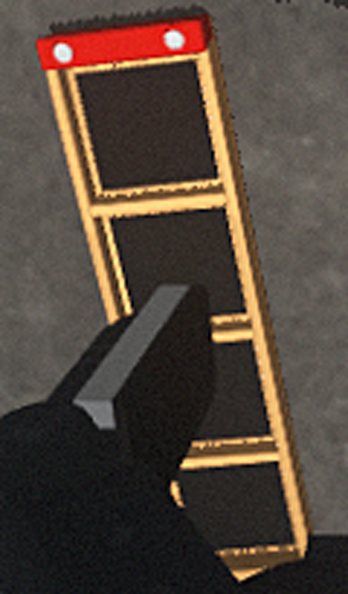

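```bash
cat > m.py <<'E'
from h import *
import pickle
o=pickle.load(open('o.pkl','rb'))
c1=pickle.load(open('w1.pkl','rb'))['c'];c2=pickle.load(open('w2.pkl','rb'))['c']
from fit import w,S,T,cs,ct
# screws -> grey
a=tri([(c1,(245,288.5)),(c2,(278.3,230.4))]);b=tri([(c1,(279.8,288)),(c2,(315,230))])
ra,rb=atz(c1,[(244.6,70.2),(287.6,71.1)],.018)
print('far screws',a,b,'red',ra,rb)
m1=(ra+rb)/2;m2=(atz(c1,[(245,288.5),(279.8,288)],.018).mean(0)); m3=atz(c2,[(278.3,230.4),(315,230)],.018).mean(0)
m2=(m2+m3)/2
v=m1-m2; th=np.arctan2(-v[0],v[1]); print('grey centre',(m1+m2)/2,np.degrees(th),np.linalg.norm(v[:2]))
o['grey2']=np.r_[((m1+m2)/2)[:2],0,th]
print('wood red mid',atz(c2,[(116.4,157.9),(155,153.8)],.018).mean(0),'fit pred',w(o['wood'],[[0,.132,.018]]))
caps={'blue':[(267.6,112.4),(317.1,15.4),.068],'white':[(262.8,175),(310.8,83.3),.076],'stamp':[(268.9,231.1),(310.8,153.3),.069],'amber':[(262,292.4),(305,221.7),.084]}
c,s=np.cos(th),np.sin(th)
for n,(u,v,z) in caps.items():
    P=tri([(c1,u),(c2,v)]); q1=atz(c1,[u],z)[0];q2=atz(c2,[v],z)[0]
    e=((q1+q2)/2-o['grey2'][:3])
    print(n,np.round(P,4),np.round(q1,4),np.round(q2,4),'rack',np.round([c*e[0]+s*e[1],-s*e[0]+c*e[1]],4))
E
python3 m.py
```

```text
wood [ 0.56795533  0.08549124 -0.00360454  1.00049087] 57.32390430228222 [-0.5  0.2 -0.  -0.2 -0.   0.2  2.2  0.1 -0.4  0.8 -1.1  0.5 -0.4  0.4
  0.1 -0.3]
grey [ 0.54469983  0.31974288 -0.0021793   0.88678522] 50.809050546702764 [ 1.1 -0.3 -0.3 -0.3  0.9  0.2  0.7  0.7 -0.8  2.2 -0.9  0.7 -0.7  0.
  0.6 -0.8]
far screws [0.62892218 0.22354496 0.01988643] [0.65692212 0.25721755 0.01817664] red [0.43162851 0.38612222 0.018     ] [0.45986017 0.41955342 0.018     ]
grey centre [0.54457949 0.32143812 0.018     ] 50.525447732695255 0.2560804389253993
wood red mid [0.45992737 0.15568475 0.018     ] fit pred [[0.45684617 0.15675661 0.01439546]]
blue [0.477  0.3773 0.0663] [0.4766 0.3772 0.068 ] [0.4774 0.3769 0.068 ] rack [-0.      0.0875]
white [0.5169 0.3393 0.0754] [0.5168 0.3393 0.076 ] [0.5169 0.3392 0.076 ] rack [-0.0039  0.0327]
stamp [0.5697 0.3051 0.0597] [0.5666 0.3075 0.069 ] [0.5667 0.3043 0.069 ] rack [ 0.0021 -0.0269]
amber [0.6144 0.2608 0.076 ] [0.6092 0.2641 0.084 ] [0.6113 0.2619 0.084 ] rack [-0.0033 -0.0879]
```

Triangulated top heights are blue 66, white 75, stamp 60–69 and amber 76–84 mm. That agrees with the stated heights plus the 7 mm floor, to within the small baseline. I'll start with amber.

Run:
```python
from h import *
plan([.6103,.263,.31],50.7)
```

```text
t 2.85 tcp [0.5548 0.2469 0.3651] yaw 51.06 delta mm [-33.1  47.4  55.1] turn 0.3644987504580399 gap 1.003 F [0.2 0.2 0.3] q [ 0.33  0.22  1.29  0.    1.62 -0.57]
```

{"fn": "drive_tool", "kwargs": {
  "deltas": [
    [0,[-0.016,0.024,0.025],0],
    [0,[-0.033,0.047,0.055],0],
    [0,[-0.033,0.047,0.055],0],
    [0,[-0.033,0.047,0.055],0],
    [0,[-0.033,0.047,0.055],0]
  ]
}}

```text
t: 3.35
tcp_pos: [0.6102, 0.2618, 0.3117]
tcp_rot: [0.334, 0.943, 0.001, 0.001]
force: [-0.5, -0.0, 0.4]
finger_gap: 1.0
```

Run:
```python
from h import *
plan([.6103,.263,.194],50.7)
c=ctrl.get_calibration('wrist'); im=ctrl.get_image('wrist')
p,M,s=R()
for z in (.15,.084,.039): print(z,proj(c,[p[0],p[1],z]))
cv2.circle(im,tuple(proj(c,[p[0],p[1],.084])[0].astype(int)),3,(255,0,255),1)
save('w3',im)
```

```text
t 3.35 tcp [0.6102 0.2618 0.3117] yaw 51.0 delta mm [  0.8   0.7 117.7] turn 0.2954178109227712 gap 1.0 F [-0.5 -0.   0.4] q [ 0.32  0.37  1.21  0.    1.55 -0.57]
0.15 [[252.68710834 252.91092248]]
0.084 [[252.6405035  207.55550684]]
0.039 [[252.62258011 189.63366965]]
```

View pics/w3.png

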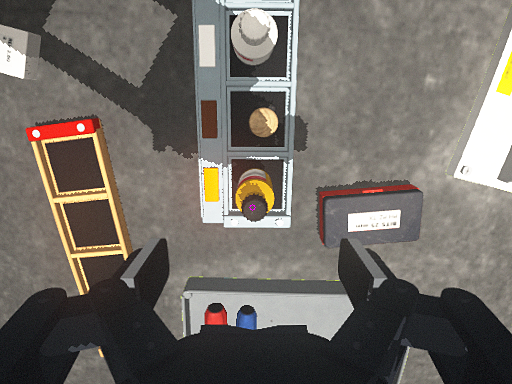

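The cap at (255,208) lies on the projected grasp axis (253,208). A red and black box stands about 60 mm to the right, so I'll descend with the fingers part closed.

{"fn": "drive_tool", "kwargs": {
  "deltas": [
    [0.3,[0.001,0.001,0.02],0],
    [0.3,[0.001,0.001,0.05],0],
    [0.3,[0.001,0.001,0.08],0],
    [0.3,[0.001,0.001,0.1],0],
    [0.3,[0.001,0.001,0.116],0],
    [0.3,[0.001,0.001,0.116],0],
    [0.3,[0.001,0.001,0.116],0]
  ]
}}

```text
t: 4.1
tcp_pos: [0.6107, 0.2629, 0.1957]
tcp_rot: [0.334, 0.942, 0.001, 0.001]
force: [-0.4, -0.2, 1.2]
finger_gap: 0.699
```

Run:
```python
from h import *
plan([.6103,.263,.195],50.7)
save('w4',ctrl.get_image('wrist'))
```

```text
t 4.1 tcp [0.6107 0.2629 0.1957] yaw 50.95 delta mm [ 0.4 -0.2  0.7] turn 0.24708543552291928 gap 0.699 F [-0.4 -0.2  1.2] q [ 0.32  0.45  1.34  0.    1.34 -0.57]
```

View pics/w4.png

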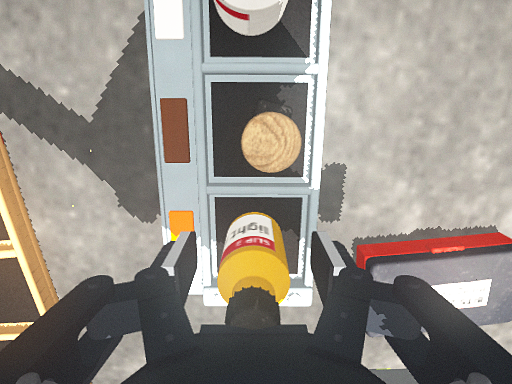

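The amber bottle (255,270) sits centred between the pads, and the box at (365,250) is clear. Closing.

{"fn": "drive_tool", "kwargs": {
  "deltas": [
    [0.9,[0,0,0],0],
    [0.9,[0,0,0],0],
    [0.9,[0,0,0],0],
    [0.9,[0,0,0],0],
    [0.9,[0,0,0],0],
    [0.9,[0,0,0],0]
  ],
  "newtons": 30
}}

```text
t: 4.75
tcp_pos: [0.611, 0.2629, 0.1958]
tcp_rot: [0.334, 0.942, 0.001, 0.001]
force: [-0.9, -0.4, 6.0]
finger_gap: 0.36
```

{"fn": "drive_tool", "kwargs": {
  "deltas": [
    [0.9,[0,0,-0.015],0],
    [0.9,[0,0,-0.04],0],
    [0.9,[0,0,-0.07],0],
    [0.9,[0,0,-0.105],0],
    [0.9,[0,0,-0.115],0],
    [0.9,[0,0,-0.115],0]
  ]
}}

```text
t: 5.35
tcp_pos: [0.6109, 0.2628, 0.3117]
tcp_rot: [0.334, 0.942, 0.002, 0.002]
force: [0.2, 0.7, -0.9]
finger_gap: 0.363
```

Run:
```python
from h import *
import pickle
o=pickle.load(open('o.pkl','rb'))
from fit import w
t=w(o['wood'],[[0,.093,0]])[0]; print(t)
plan([t[0],t[1],.311],57.3)
save('w5',ctrl.get_image('wrist'))
```

```text
wood [ 0.56795533  0.08549124 -0.00360454  1.00049087] 57.32390430228222 [-0.5  0.2 -0.  -0.2 -0.   0.2  2.2  0.1 -0.4  0.8 -1.1  0.5 -0.4  0.4
  0.1 -0.3]
grey [ 0.54469983  0.31974288 -0.0021793   0.88678522] 50.809050546702764 [ 1.1 -0.3 -0.3 -0.3  0.9  0.2  0.7  0.7 -0.8  2.2 -0.9  0.7 -0.7  0.
  0.6 -0.8]
[ 0.48967387  0.13570094 -0.00360454]
t 5.35 tcp [0.6109 0.2628 0.3117] yaw 50.94 delta mm [ 1.400e+01 -1.751e+02 -1.000e-01] turn -6.358220622936727 gap 0.363 F [ 0.2  0.7 -0.9] q [ 0.32  0.37  1.21  0.    1.55 -0.57]
```

View pics/w5.png

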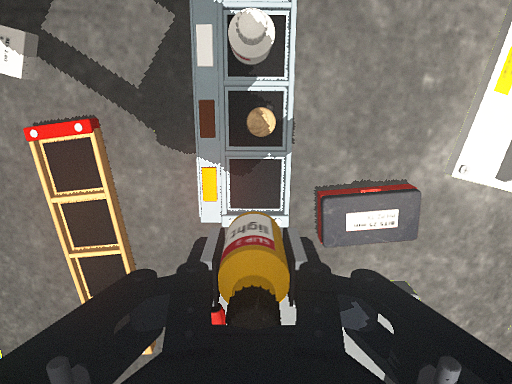

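Amber is held upright and its bay is now empty. Moving to hover over the wooden bay nearest red.

{"fn": "drive_tool", "kwargs": {
  "deltas": [
    [0.9,[0.003,-0.03,0],-1],
    [0.9,[0.006,-0.07,0],-3],
    [0.9,[0.009,-0.11,0],-4],
    [0.9,[0.012,-0.15,0],-5],
    [0.9,[0.014,-0.175,0],-6.4],
    [0.9,[0.014,-0.175,0],-6.4],
    [0.9,[0.014,-0.175,0],-6.4]
  ]
}}

```text
t: 6.1
tcp_pos: [0.4889, 0.1354, 0.3069]
tcp_rot: [0.282, 0.96, -0.0, -0.002]
force: [-0.4, 0.3, -0.2]
finger_gap: 0.362
```

Run:
```python
from h import *
import pickle
plan([.4897,.1357,.311],57.3)
c=ctrl.get_calibration('wrist'); im=ctrl.get_image('wrist'); save('w6',im); pickle.dump({'c':c,'im':im},open('w6.pkl','wb'))
```

```text
t 6.1 tcp [0.4889 0.1354 0.3069] yaw 57.29 delta mm [-0.5  0.7 -4.1] turn -0.013646034352575498 gap 0.362 F [-0.4  0.3 -0.2] q [ 0.16  0.03  1.62  0.    1.49 -0.84]
```

View pics/w6.png

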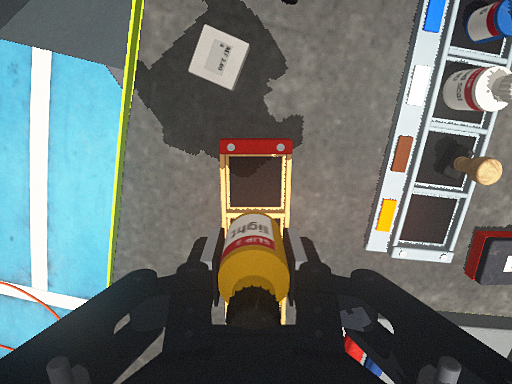

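```bash
sed -i 's/^ov(o\[/if __name__=="__main__": ov(o[/' fit.py
python3 - <<'E'
from h import *
import pickle
o=pickle.load(open('o.pkl','rb')); from fit import w
d=pickle.load(open('w6.pkl','rb')); c=d['c']; im=d['im']
print(atz(c,[(231,147),(280,147)],.018), w([*o['wood'][:2],0,o['wood'][3]],[[0,.128,.018]]))
f=4; x0,y0=205,130
a=cv2.resize(im[y0:240,x0:310],None,fx=f,fy=f,interpolation=cv2.INTER_CUBIC)
for y in (93,31):
  for z,col in((.015,(0,255,0)),(.007,(255,255,0))):
    P=w([*o['wood'][:2],0,o['wood'][3]],[[x,y/1e3+dy,z] for x,dy in((.028,.0285),(.028,-.0285),(-.028,-.0285),(-.028,.0285))])
    cv2.polylines(a,[((proj(c,P)-[x0,y0]+.5)*f).astype(int)],True,col,1)
save('w6o',a)
E
```

```text
wood [ 0.56795533  0.08549124 -0.00360454  1.00049087] 57.32390430228222 [-0.5  0.2 -0.  -0.2 -0.   0.2  2.2  0.1 -0.4  0.8 -1.1  0.5 -0.4  0.4
  0.1 -0.3]
grey [ 0.54469983  0.31974288 -0.0021793   0.88678522] 50.809050546702764 [ 1.1 -0.3 -0.3 -0.3  0.9  0.2  0.7  0.7 -0.8  2.2 -0.9  0.7 -0.7  0.
  0.6 -0.8]
[[0.44796966 0.1375148  0.018     ]
 [0.47143777 0.17404241 0.018     ]] [[0.46021311 0.15459706 0.018     ]]
```

View pics/w6o.png

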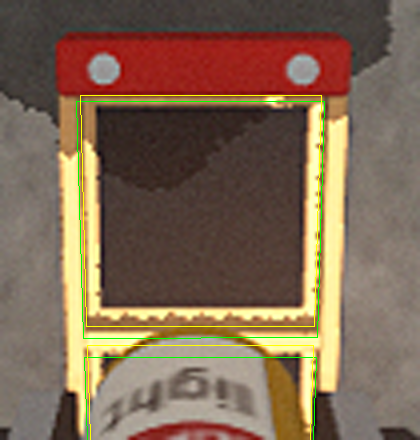

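The wooden rack's predicted bay outline matches the picture within about 1 mm. Lowering.

{"fn": "drive_tool", "kwargs": {
  "deltas": [
    [0.9,[-0.001,0.001,0.02],0],
    [0.9,[-0.001,0.001,0.05],0],
    [0.9,[-0.001,0.001,0.08],0],
    [0.9,[-0.001,0.001,0.1],0],
    [0.9,[-0.001,0.001,0.107],0],
    [0.9,[-0.001,0.001,0.107],0],
    [0.9,[-0.001,0.001,0.107],0]
  ]
}}

```text
t: 6.85
tcp_pos: [0.4916, 0.1364, 0.2028]
tcp_rot: [0.281, 0.96, 0.0, 0.001]
force: [0.5, 0.1, -0.9]
finger_gap: 0.36
```

Run:
```python
from h import *
plan([.4895,.1365,.1958],57.3)
```

```text
t 6.85 tcp [0.4916 0.1364 0.2028] yaw 57.37 delta mm [ 1.8 -1.   7. ] turn 0.06786762192319884 gap 0.36 F [ 0.5  0.1 -0.9] q [ 0.16  0.13  1.74  0.    1.27 -0.84]
```

{"fn": "drive_tool", "kwargs": {
  "deltas": [
    [0.9,[0.001,-0.0005,0.004],0],
    [0.9,[0.001,-0.0005,0.006],0],
    [0.9,[0.001,-0.0005,0.006],0],
    [0.9,[0.001,-0.0005,0.006],0]
  ]
}}

```text
t: 7.25
tcp_pos: [0.4897, 0.136, 0.1963]
tcp_rot: [0.281, 0.96, 0.0, 0.0]
force: [0.0, -0.4, -0.1]
finger_gap: 0.361
```

Run:
```python
from h import *
plan([.4895,.1365,.1958],57.3)
save('w7',ctrl.get_image('wrist'))
plan([.4895,.1365,.1958],57.3)
```

```text
t 7.25 tcp [0.4897 0.136  0.1963] yaw 57.34 delta mm [0.4 0.3 0.5] turn 0.038569213703397054 gap 0.361 F [ 0.  -0.4 -0.1] q [ 0.16  0.14  1.75  0.    1.26 -0.84]
t 7.3 tcp [0.4897 0.136  0.1963] yaw 57.34 delta mm [0.4 0.3 0.5] turn 0.03740416985449713 gap 0.36 F [-0.6  0.2 -0.4] q [ 0.16  0.14  1.75  0.    1.26 -0.84]
```

View pics/w7.png

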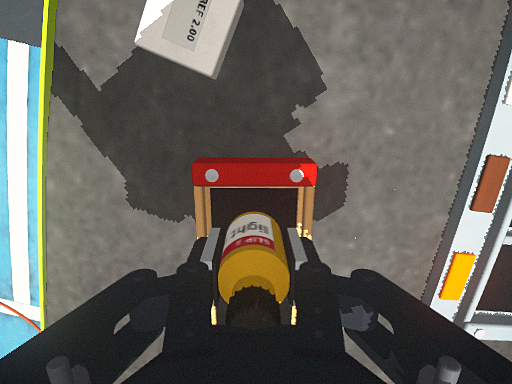

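The bottle is in the bay nearest red, with no contact force yet. I'll lower by 1 mm steps until contact.

{"fn": "drive_tool", "kwargs": {
  "deltas": [
    [0.9,[0,0,0.001],0],
    [0.9,[0,0,0.001],0],
    [0.9,[0,0,0.001],0]
  ]
}}

```text
t: 7.6
tcp_pos: [0.4898, 0.136, 0.1958]
tcp_rot: [0.281, 0.96, 0.0, 0.0]
force: [-1.0, -0.6, 6.2]
finger_gap: 0.361
```

{"fn": "drive_tool", "kwargs": {
  "deltas": [
    [0.9,[0,0,0.0007],0],
    [0.9,[0,0,0.0007],0],
    [0.9,[0,0,0.0007],0]
  ]
}}

```text
t: 7.9
tcp_pos: [0.4899, 0.1361, 0.1957]
tcp_rot: [0.281, 0.96, 0.0, 0.001]
force: [-3.9, -1.0, 8.8]
finger_gap: 0.361
```

Contact. Release to a part opening, then rise.

{"fn": "drive_tool", "kwargs": {
  "deltas": [
    [0.6,[0,0,0],0],
    [0.3,[0,0,0],0],
    [0.2,[0,0,0],0],
    [0.2,[0,0,0],0]
  ]
}}

```text
t: 8.3
tcp_pos: [0.4895, 0.1361, 0.1938]
tcp_rot: [0.281, 0.96, -0.0, -0.0]
force: [0.3, 1.1, 0.4]
finger_gap: 0.8
```

{"fn": "drive_tool", "kwargs": {
  "deltas": [
    [0.2,[0,0,-0.02],0],
    [0.2,[0,0,-0.05],0],
    [0.2,[0,0,-0.085],0],
    [0.2,[0,0,-0.115],0],
    [0.2,[0,0,-0.115],0]
  ]
}}

```text
t: 8.8
tcp_pos: [0.491, 0.1363, 0.3147]
tcp_rot: [0.281, 0.96, 0.002, 0.005]
force: [0.2, -0.0, 1.1]
finger_gap: 0.802
```

Run:
```python
from h import *
save('w8',ctrl.get_image('wrist'))
plan([.5673,.3057,.31],50.7)
```

```text
t 8.85 tcp [0.4903 0.1362 0.312 ] yaw 57.34 delta mm [ 26.7 184.3   2.6] turn 6.643878543781938 gap 0.801 F [ 0.3 -0.1  0.4] q [ 0.16  0.03  1.61  0.    1.49 -0.84]
```

View pics/w8.png

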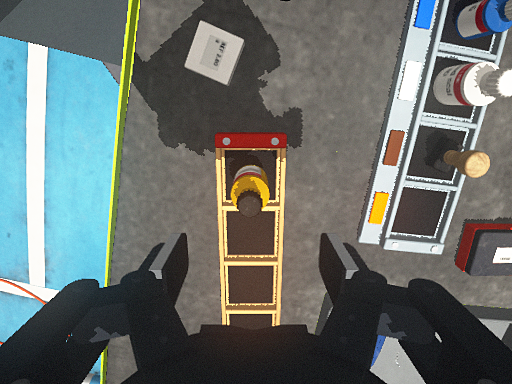

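Amber stands in the bay nearest red (250,185). Next is the stamp.

{"fn": "drive_tool", "kwargs": {
  "deltas": [
    [0.2,[0.005,0.035,0],1],
    [0.2,[0.01,0.075,0],3],
    [0.2,[0.017,0.115,0],4],
    [0.2,[0.023,0.155,0],5],
    [0.2,[0.027,0.184,0.002],6.6],
    [0.2,[0.027,0.184,0.002],6.6],
    [0.2,[0.027,0.184,0.002],6.6]
  ]
}}

```text
t: 9.55
tcp_pos: [0.5659, 0.3058, 0.3046]
tcp_rot: [0.335, 0.942, -0.002, -0.002]
force: [-0.0, 0.1, -0.4]
finger_gap: 0.804
```

```bash
cat > hov.py <<'E'
from h import *
import sys
# hov.py name ztop -> saves pic with axis mark at ztop
c=ctrl.get_calibration('wrist'); im=ctrl.get_image('wrist'); p,M,s=R(); z=float(sys.argv[2])
g=p+M[:,2]*(p[2]-z)
u=proj(c,g)[0]; print('axis px',u)
cv2.drawMarker(im,tuple(u.astype(int)),(255,0,255),cv2.MARKER_CROSS,7,1)
save(sys.argv[1],im)
plan(p)
E
python3 hov.py w9 .067
```

```text
axis px [252.97728037 203.88094414]
t 9.6 tcp [0.5658 0.3051 0.3054] yaw 50.76 delta mm [0. 0. 0.] turn None gap 0.798 F [-0.5 -0.   0.3] q [ 0.41  0.33  1.28 -0.    1.53 -0.48]
```

View pics/w9.png

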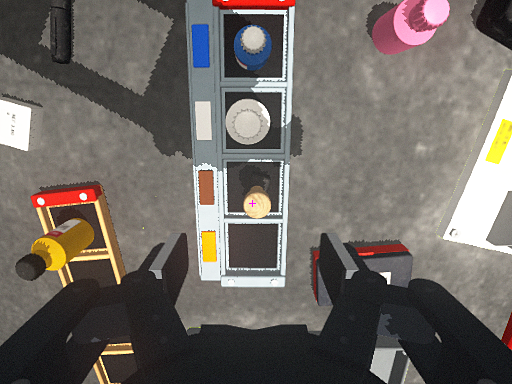

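Stamp knob (257,204) is 4 px, about 3 mm, right of the axis mark. I'll correct and descend.

{"fn": "drive_tool", "kwargs": {
  "deltas": [
    [0.4,[0,0.003,0.02],0],
    [0.4,[0,0.003,0.05],0],
    [0.4,[0,0.003,0.08],0],
    [0.4,[0,0.003,0.097],0],
    [0.4,[0,0.003,0.097],0],
    [0.4,[0,0.003,0.097],0],
    [0.4,[0,0.003,0.097],0]
  ]
}}

```text
t: 10.3
tcp_pos: [0.5687, 0.3075, 0.2124]
tcp_rot: [0.336, 0.942, 0.001, 0.001]
force: [-0.1, 0.1, 0.6]
finger_gap: 0.601
```

```bash
python3 hov.py w10 .052
```

```text
axis px [254.0364371  254.26412998]
t 10.35 tcp [0.5687 0.3077 0.2126] yaw 50.72 delta mm [0. 0. 0.] turn None gap 0.597 F [-0.6 -0.  -0.1] q [ 0.41  0.4   1.38 -0.    1.36 -0.48]
```

View pics/w10.png

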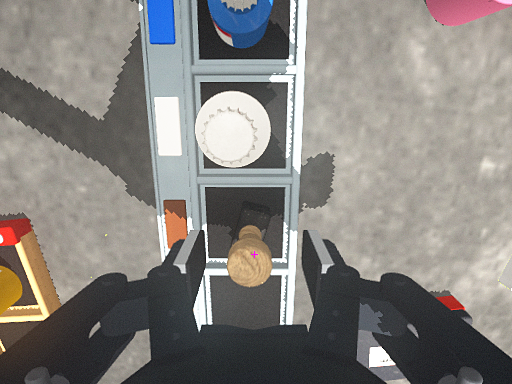

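{"fn": "drive_tool", "kwargs": {
  "deltas": [
    [0.4,[0,-0.0015,0.006],0],
    [0.4,[0,-0.0015,0.006],0],
    [0.9,[0,-0.0015,0.006],0],
    [0.9,[0,-0.0015,0.006],0],
    [0.9,[0,-0.0015,0.006],0],
    [0.9,[0,-0.0015,0.006],0],
    [0.9,[0,-0.0015,0.006],0],
    [0.9,[0,-0.0015,0.006],0]
  ],
  "newtons": 30
}}

```text
t: 11.15
tcp_pos: [0.5672, 0.3068, 0.2045]
tcp_rot: [0.336, 0.942, 0.0, 0.0]
force: [1.1, 0.3, 0.1]
finger_gap: 0.234
```

{"fn": "drive_tool", "kwargs": {
  "deltas": [
    [0.9,[0,0,0],0],
    [0.9,[0,0,-0.003],0],
    [0.9,[0,0,-0.01],0],
    [0.9,[0,0,-0.04],0],
    [0.9,[0,0,-0.08],0],
    [0.9,[0,0,-0.105],0],
    [0.9,[0,0,-0.105],0],
    [0.9,[0,0,-0.105],0]
  ]
}}

```text
t: 11.95
tcp_pos: [0.5671, 0.3067, 0.31]
tcp_rot: [0.336, 0.942, 0.001, 0.0]
force: [-0.6, -0.1, -1.7]
finger_gap: 0.235
```

```bash
python3 hov.py w11 .157
python3 - <<'E'
from h import *
import pickle
o=pickle.load(open('o.pkl','rb')); from fit import w
for y in (.031,-.031,-.093):
    t=w(o['wood'],[[0,y,0]])[0]; print(y,t[:2]+[-.0003,.0008])
t=w(o['wood'],[[0,.031,0]])[0]; plan([t[0]-.0003,t[1]+.0008,.31],57.3)
E
```

```text
axis px [252.07486245 261.49005796]
t 12.0 tcp [0.5668 0.3065 0.3082] yaw 50.74 delta mm [0. 0. 0.] turn None gap 0.233 F [ 0.2 -0.1 -0.8] q [ 0.41  0.33  1.27  0.    1.54 -0.48]
wood [ 0.56795533  0.08549124 -0.00360454  1.00049087] 57.32390430228222 [-0.5  0.2 -0.  -0.2 -0.   0.2  2.2  0.1 -0.4  0.8 -1.1  0.5 -0.4  0.4
  0.1 -0.3]
grey [ 0.54469983  0.31974288 -0.0021793   0.88678522] 50.809050546702764 [ 1.1 -0.3 -0.3 -0.3  0.9  0.2  0.7  0.7 -0.8  2.2 -0.9  0.7 -0.7  0.
  0.6 -0.8]
0.031 [0.54156151 0.10302781]
-0.031 [0.59374915 0.06955468]
-0.093 [0.64593679 0.03608155]
t 12.0 tcp [0.5668 0.3065 0.3082] yaw 50.74 delta mm [-109.2 -173.6   -1.7] turn -6.557952027132359 gap 0.233 F [ 0.2 -0.1 -0.8] q [ 0.41  0.33  1.27  0.    1.54 -0.48]
```

View pics/w11.png

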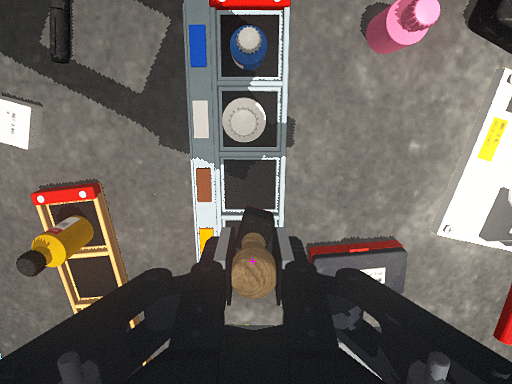

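Stamp held upright (gap 0.234, about 20 mm). Moving to the wooden bay second from red.

{"fn": "drive_tool", "kwargs": {
  "deltas": [
    [0.9,[-0.015,-0.025,0],-1],
    [0.9,[-0.035,-0.06,0],-2],
    [0.9,[-0.06,-0.095,0],-4],
    [0.9,[-0.085,-0.13,0],-5],
    [0.9,[-0.1,-0.16,0],-6],
    [0.9,[-0.109,-0.174,0],-6.6],
    [0.9,[-0.109,-0.174,0],-6.6],
    [0.9,[-0.109,-0.174,0],-6.6]
  ]
}}

```text
t: 12.8
tcp_pos: [0.5411, 0.1029, 0.3074]
tcp_rot: [0.282, 0.96, -0.0, -0.002]
force: [-0.1, 0.5, -0.5]
finger_gap: 0.235
```

```bash
cat > wov.py <<'E'
from h import *
import pickle,sys
o=pickle.load(open('o.pkl','rb'))
def w(p,P):
    c,s=np.cos(p[3]),np.sin(p[3]); P=np.array(P,float)
    return np.c_[p[0]+c*P[:,0]-s*P[:,1],p[1]+s*P[:,0]+c*P[:,1],p[2]+P[:,2]]
c=ctrl.get_calibration('wrist'); im=ctrl.get_image('wrist'); W=[o['wood'][0]-.0003,o['wood'][1]+.0008,0,o['wood'][3]]
for y in (93,31,-31,-93):
  for z,col in((.015,(0,255,0)),):
    P=w(W,[[x,y/1e3+dy,z] for x,dy in((.028,.0285),(.028,-.0285),(-.028,-.0285),(-.028,.0285))])
    cv2.polylines(im,[(proj(c,P)+.5).astype(int)],True,col,1)
save(sys.argv[1],cv2.resize(im,None,fx=1.5,fy=1.5))
t=w(W,[[0,float(sys.argv[2]),0]])[0]; plan([t[0],t[1],float(sys.argv[3])],57.3)
E
python3 wov.py w12 .031 .2045
```

```text
t 12.85 tcp [0.5412 0.1035 0.3078] yaw 57.35 delta mm [-8.000e-01 -1.000e-01  1.033e+02] turn 0.05009155087827821 gap 0.234 F [ 0.1  0.8 -1.1] q [ 0.09  0.13  1.52  0.    1.5  -0.92]
```

View pics/w12.png

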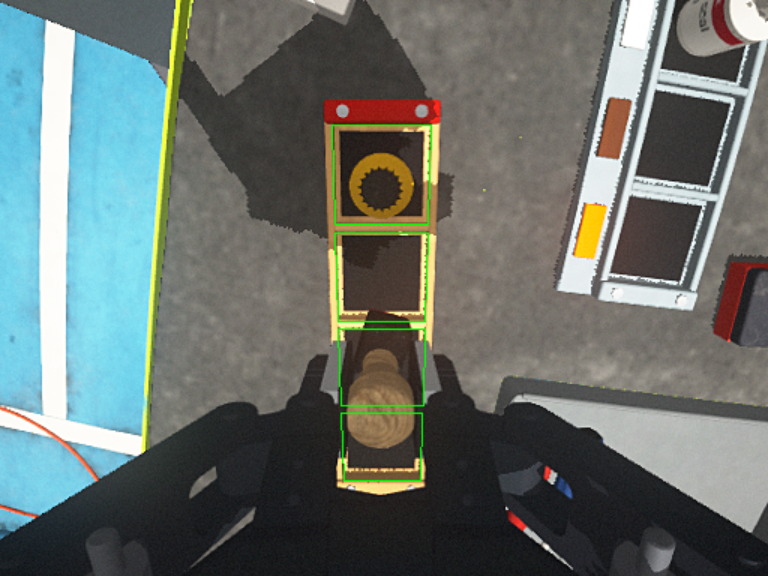

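The overlay fits all four bays and amber stands centred. Lowering the stamp.

{"fn": "drive_tool", "kwargs": {
  "deltas": [
    [0.9,[0,0,0.02],0],
    [0.9,[0,0,0.05],0],
    [0.9,[0,0,0.075],0],
    [0.9,[0,0,0.09],0],
    [0.9,[0,0,0.1],0],
    [0.9,[0,0,0.1],0],
    [0.9,[0,0,0.1],0]
  ]
}}

```text
t: 13.55
tcp_pos: [0.5419, 0.1033, 0.2101]
tcp_rot: [0.281, 0.96, 0.0, 0.001]
force: [-0.6, -0.6, -0.3]
finger_gap: 0.236
```

{"fn": "drive_tool", "kwargs": {
  "deltas": [
    [0.9,[0,0,0.002],0],
    [0.9,[0,0,0.003],0],
    [0.9,[0,0,0.003],0]
  ]
}}

```text
t: 13.85
tcp_pos: [0.5416, 0.103, 0.2069]
tcp_rot: [0.281, 0.96, 0.0, 0.001]
force: [0.4, 0.5, -0.6]
finger_gap: 0.236
```

{"fn": "drive_tool", "kwargs": {
  "deltas": [
    [0.9,[0,0,0.0015],0],
    [0.9,[0,0,0.0015],0],
    [0.9,[0,0,0.0015],0]
  ]
}}

```text
t: 14.15
tcp_pos: [0.5414, 0.103, 0.2047]
tcp_rot: [0.281, 0.96, 0.0, -0.0]
force: [-0.7, 0.1, -1.1]
finger_gap: 0.237
```

{"fn": "drive_tool", "kwargs": {
  "deltas": [
    [0.9,[0,0,0.001],0],
    [0.9,[0,0,0.001],0],
    [0.9,[0,0,0.001],0]
  ]
}}

```text
t: 14.45
tcp_pos: [0.5416, 0.103, 0.2045]
tcp_rot: [0.281, 0.96, 0.0, 0.0]
force: [-1.1, -0.6, 4.5]
finger_gap: 0.237
```

Contact. I'll check the stamp is upright before releasing.

```bash
python3 hov.py w13 .052
```

```text
axis px [253.61706928 262.81179569]
t 14.5 tcp [0.5416 0.1029 0.2044] yaw 57.34 delta mm [0. 0. 0.] turn None gap 0.234 F [-0.6 -1.7  3.9] q [ 0.09  0.22  1.64 -0.    1.29 -0.92]
```

View pics/w13.png

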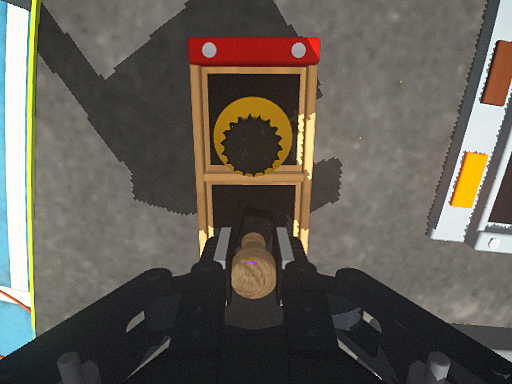

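{"fn": "drive_tool", "kwargs": {
  "deltas": [
    [0.7,[0,0,0],0],
    [0.5,[0,0,0],0],
    [0.3,[0,0,0],0],
    [0.3,[0,0,0],0]
  ]
}}

```text
t: 14.9
tcp_pos: [0.5413, 0.103, 0.2033]
tcp_rot: [0.281, 0.96, -0.0, -0.0]
force: [0.6, -1.0, -0.5]
finger_gap: 0.699
```

{"fn": "drive_tool", "kwargs": {
  "deltas": [
    [0.3,[0,0,-0.02],0],
    [0.3,[0,0,-0.05],0],
    [0.3,[0,0,-0.085],0],
    [0.3,[0,0,-0.105],0],
    [0.3,[0,0,-0.105],0]
  ]
}}

```text
t: 15.4
tcp_pos: [0.5424, 0.1031, 0.3131]
tcp_rot: [0.281, 0.96, 0.002, 0.004]
force: [-0.1, -0.7, 0.7]
finger_gap: 0.7
```

```bash
python3 wov.py w14 .031 .2045
python3 - <<'E'
from h import *
plan([.5169,.3392,.31],50.7)
E
```

```text
t 15.45 tcp [0.5418 0.103  0.3105] yaw 57.34 delta mm [  0.6  -0.4 106. ] turn 0.04479240292997133 gap 0.703 F [-0.6 -0.1 -0.2] q [ 0.09  0.13  1.52  0.    1.5  -0.92]
t 15.45 tcp [0.5418 0.103  0.3105] yaw 57.34 delta mm [148.4 185.4   0.5] turn 6.644792402929966 gap 0.703 F [-0.6 -0.1 -0.2] q [ 0.09  0.13  1.52  0.    1.5  -0.92]
```

View pics/w14.png

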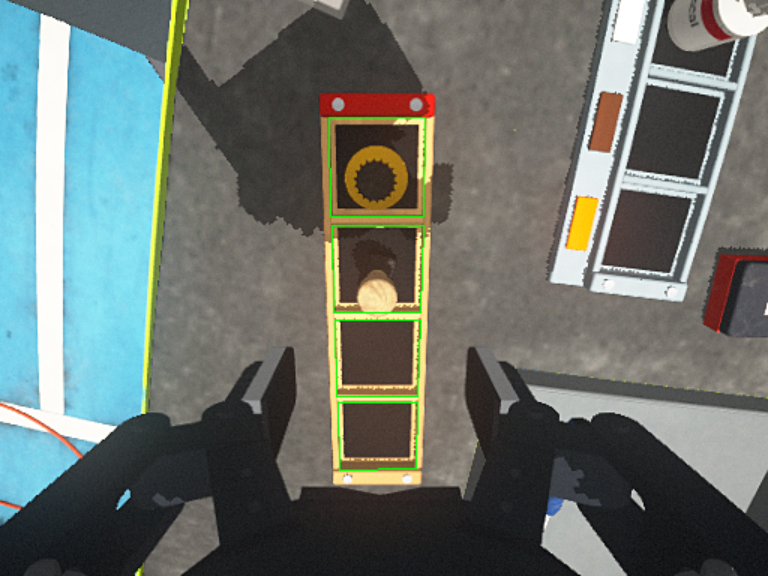

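Stamp stands in bay 2. Now the white bottle.

{"fn": "drive_tool", "kwargs": {
  "deltas": [
    [0.2,[0.02,0.025,0],1],
    [0.2,[0.045,0.055,0],2],
    [0.2,[0.07,0.09,0],3],
    [0.2,[0.1,0.125,0],4],
    [0.2,[0.125,0.155,0],5],
    [0.2,[0.148,0.185,0],6.6],
    [0.2,[0.148,0.185,0],6.6],
    [0.2,[0.148,0.185,0],6.6]
  ]
}}

```text
t: 16.25
tcp_pos: [0.516, 0.3391, 0.3062]
tcp_rot: [0.335, 0.942, -0.002, -0.001]
force: [0.0, -0.5, 0.4]
finger_gap: 0.802
```

```bash
python3 hov.py w15 .076
```

```text
axis px [252.94708889 207.737988  ]
t 16.3 tcp [0.5164 0.3382 0.3067] yaw 50.77 delta mm [0. 0. 0.] turn None gap 0.8 F [-0.1  0.4 -1.2] q [ 0.49  0.27  1.35 -0.    1.52 -0.4 ]
```

View pics/w15.png

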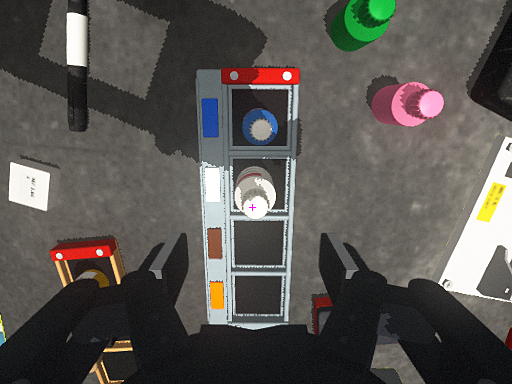

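White cap (256,207) against the axis (253,208). I'll correct 2 mm and descend.

{"fn": "drive_tool", "kwargs": {
  "deltas": [
    [0.3,[0,0.002,0.02],0],
    [0.3,[0,0.002,0.05],0],
    [0.3,[0,0.002,0.08],0],
    [0.3,[0,0.002,0.1],0],
    [0.3,[0,0.002,0.114],0],
    [0.3,[0,0.002,0.114],0],
    [0.3,[0,0.002,0.114],0]
  ]
}}

```text
t: 17.0
tcp_pos: [0.5184, 0.3396, 0.1953]
tcp_rot: [0.336, 0.942, 0.0, 0.0]
force: [-0.1, -0.4, 0.4]
finger_gap: 0.703
```

```bash
python3 hov.py w16 .076
```

```text
axis px [255.42619578 310.31855977]
t 17.05 tcp [0.5186 0.3399 0.1962] yaw 50.7 delta mm [0. 0. 0.] turn None gap 0.698 F [ 0.7 -0.2 -0.3] q [ 0.49  0.36  1.47 -0.    1.31 -0.4 ]
```

View pics/w16.png

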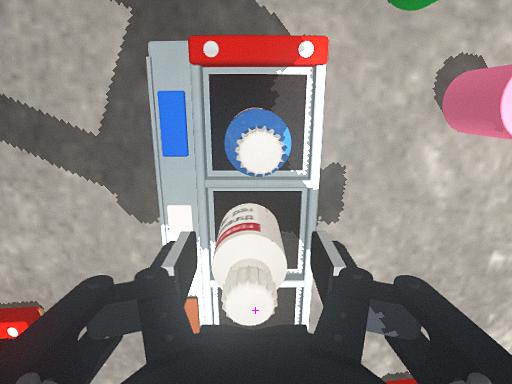

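{"fn": "drive_tool", "kwargs": {
  "deltas": [
    [0.3,[0,-0.001,0.004],0],
    [0.3,[0,-0.001,0.004],0],
    [0.9,[0,-0.001,0.004],0],
    [0.9,[0,-0.001,0.004],0],
    [0.9,[0,-0.001,0.004],0],
    [0.9,[0,-0.001,0.004],0],
    [0.9,[0,-0.001,0.004],0],
    [0.9,[0,-0.001,0.004],0]
  ],
  "newtons": 30
}}

```text
t: 17.85
tcp_pos: [0.5174, 0.3395, 0.1914]
tcp_rot: [0.336, 0.942, 0.0, 0.0]
force: [-1.4, -1.1, 4.3]
finger_gap: 0.388
```

{"fn": "drive_tool", "kwargs": {
  "deltas": [
    [0.9,[0,0,0],0],
    [0.9,[0,0,-0.003],0],
    [0.9,[0,0,-0.01],0],
    [0.9,[0,0,-0.04],0],
    [0.9,[0,0,-0.08],0],
    [0.9,[0,0,-0.118],0],
    [0.9,[0,0,-0.118],0],
    [0.9,[0,0,-0.118],0]
  ]
}}

```text
t: 18.65
tcp_pos: [0.5174, 0.3395, 0.3101]
tcp_rot: [0.336, 0.942, 0.001, 0.001]
force: [-0.8, -1.3, -1.8]
finger_gap: 0.384
```

```bash
python3 hov.py w17 .145
python3 - <<'E'
from h import *
plan([.5937,.0695,.311],57.3)
E
```

```text
axis px [251.56839088 249.07699999]
t 18.7 tcp [0.517  0.3392 0.308 ] yaw 50.74 delta mm [0. 0. 0.] turn None gap 0.385 F [ 0.2 -0.4 -1.8] q [ 0.49  0.27  1.35  0.    1.52 -0.4 ]
t 18.7 tcp [0.517  0.3392 0.308 ] yaw 50.74 delta mm [-230.1 -160.3   -2.9] turn -6.556294389414205 gap 0.385 F [ 0.2 -0.4 -1.8] q [ 0.49  0.27  1.35  0.    1.52 -0.4 ]
```

View pics/w17.png

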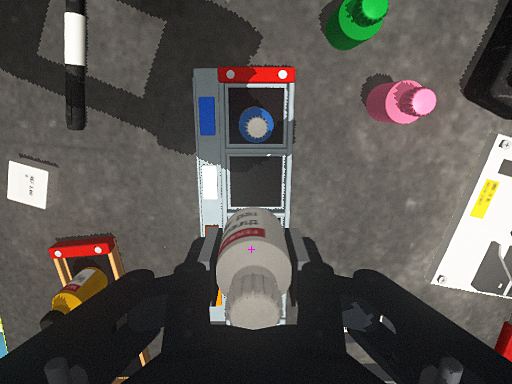

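White held (gap 0.385, about 33 mm). Moving to wooden bay 3.

{"fn": "drive_tool", "kwargs": {
  "deltas": [
    [0.9,[-0.028,-0.02,0],-1],
    [0.9,[-0.06,-0.042,0],-2],
    [0.9,[-0.095,-0.066,0],-3],
    [0.9,[-0.13,-0.09,0],-4],
    [0.9,[-0.165,-0.115,0],-5],
    [0.9,[-0.2,-0.14,0],-6],
    [0.9,[-0.23,-0.16,0],-6.6],
    [0.9,[-0.23,-0.16,0],-6.6]
  ]
}}

```text
t: 19.5
tcp_pos: [0.5945, 0.0656, 0.3056]
tcp_rot: [0.284, 0.959, -0.002, -0.002]
force: [-1.2, 0.7, -1.0]
finger_gap: 0.382
```

{"fn": "drive_tool", "kwargs": {
  "deltas": [
    [0.9,[0,0,0],0],
    [0.9,[0,0,0],0]
  ]
}}

```text
t: 19.7
tcp_pos: [0.5937, 0.0706, 0.307]
tcp_rot: [0.281, 0.96, -0.0, -0.002]
force: [-1.1, 0.6, -0.8]
finger_gap: 0.382
```

```bash
python3 wov.py w18 -.031 .1914
```

```text
t 19.75 tcp [0.5937 0.071  0.3075] yaw 57.42 delta mm [ -1.1  -1.1 116.1] turn 0.12215830593578403 gap 0.388 F [-1.  -0.3 -0.4] q [ 0.02  0.23  1.4   0.    1.51 -0.98]
```

View pics/w18.png

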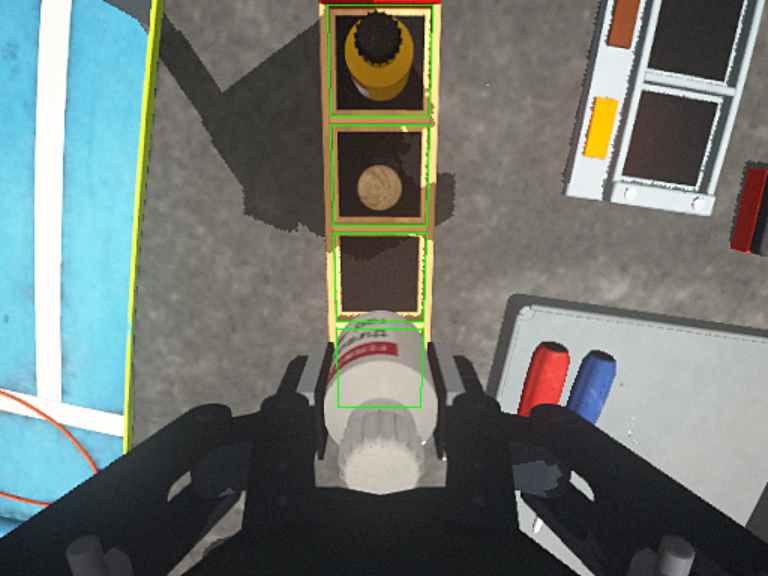

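{"fn": "drive_tool", "kwargs": {
  "deltas": [
    [0.9,[-0.001,-0.001,0.02],0],
    [0.9,[-0.001,-0.001,0.05],0],
    [0.9,[-0.001,-0.001,0.085],0],
    [0.9,[-0.001,-0.001,0.1],0],
    [0.9,[-0.001,-0.001,0.113],0],
    [0.9,[-0.001,-0.001,0.113],0],
    [0.9,[-0.001,-0.001,0.113],0],
    [0.9,[-0.001,-0.001,0.113],0]
  ]
}}

```text
t: 20.55
tcp_pos: [0.5953, 0.0687, 0.1978]
tcp_rot: [0.281, 0.96, 0.001, 0.002]
force: [-0.3, -0.2, -1.5]
finger_gap: 0.383
```

{"fn": "drive_tool", "kwargs": {
  "deltas": [
    [0.9,[0,0,0.002],0],
    [0.9,[0,0,0.002],0],
    [0.9,[0,0,0.002],0]
  ]
}}

```text
t: 20.85
tcp_pos: [0.5945, 0.0685, 0.1942]
tcp_rot: [0.281, 0.96, 0.0, 0.0]
force: [0.2, 0.7, -0.8]
finger_gap: 0.387
```

{"fn": "drive_tool", "kwargs": {
  "deltas": [
    [0.9,[0,0,0.0015],0],
    [0.9,[0,0,0.0015],0],
    [0.9,[0,0,0.0015],0]
  ]
}}

```text
t: 21.15
tcp_pos: [0.5944, 0.0686, 0.1921]
tcp_rot: [0.281, 0.96, -0.0, -0.0]
force: [-0.2, 0.6, -1.2]
finger_gap: 0.38
```

{"fn": "drive_tool", "kwargs": {
  "deltas": [
    [0.9,[0,0,0.0015],0],
    [0.9,[0,0,0.0015],0],
    [0.9,[0,0,0.0015],0]
  ]
}}

```text
t: 21.45
tcp_pos: [0.5946, 0.0686, 0.1914]
tcp_rot: [0.281, 0.96, 0.0, 0.0]
force: [-0.7, 0.1, 2.6]
finger_gap: 0.381
```

```bash
python3 wov.py w19 -.031 .1914
```

```text
t 21.5 tcp [0.5946 0.0686 0.1914] yaw 57.34 delta mm [ 1.2  0.4 -0. ] turn 0.042927876018040934 gap 0.385 F [-1.2  0.5  3. ] q [ 0.02  0.33  1.53  0.    1.29 -0.98]
```

View pics/w19.png

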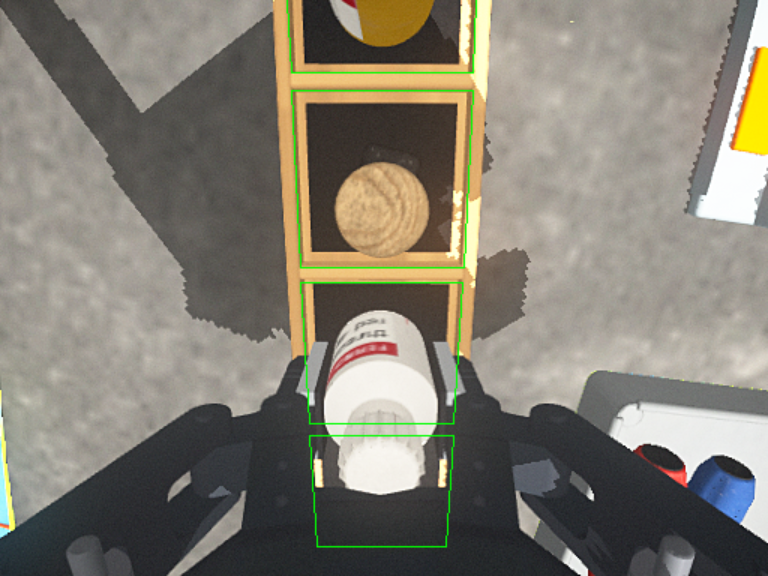

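White is in bay 3 and touching the floor. Release and rise.

{"fn": "drive_tool", "kwargs": {
  "deltas": [
    [0.6,[0,0,0],0],
    [0.4,[0,0,0],0],
    [0.3,[0,0,0],0],
    [0.3,[0,0,0],0]
  ]
}}

```text
t: 21.9
tcp_pos: [0.5944, 0.0686, 0.1904]
tcp_rot: [0.281, 0.96, -0.0, -0.0]
force: [0.7, 0.2, 0.3]
finger_gap: 0.701
```

{"fn": "drive_tool", "kwargs": {
  "deltas": [
    [0.3,[0,0,-0.02],0],
    [0.3,[0,0,-0.05],0],
    [0.3,[0,0,-0.085],0],
    [0.3,[0,0,-0.118],0],
    [0.3,[0,0,-0.118],0],
    [0.3,[0,0,-0.118],0]
  ]
}}

```text
t: 22.5
tcp_pos: [0.5946, 0.0686, 0.3099]
tcp_rot: [0.281, 0.96, 0.0, 0.001]
force: [-0.6, 0.6, -0.6]
finger_gap: 0.699
```

```bash
python3 wov.py w20 -.031 .1914
python3 - <<'E'
from h import *
plan([.4773,.3771,.31],50.7)
E
```

```text
t 22.55 tcp [0.5942 0.0686 0.3081] yaw 57.34 delta mm [  0.8   0.7 116.7] turn 0.04391543257489161 gap 0.694 F [-0.3  0.2 -0.2] q [ 0.02  0.23  1.4   0.    1.51 -0.98]
t 22.55 tcp [0.5942 0.0686 0.3081] yaw 57.34 delta mm [264.9 196.7  -1.8] turn 6.643915432574886 gap 0.694 F [-0.3  0.2 -0.2] q [ 0.02  0.23  1.4   0.    1.51 -0.98]
```

View pics/w20.png

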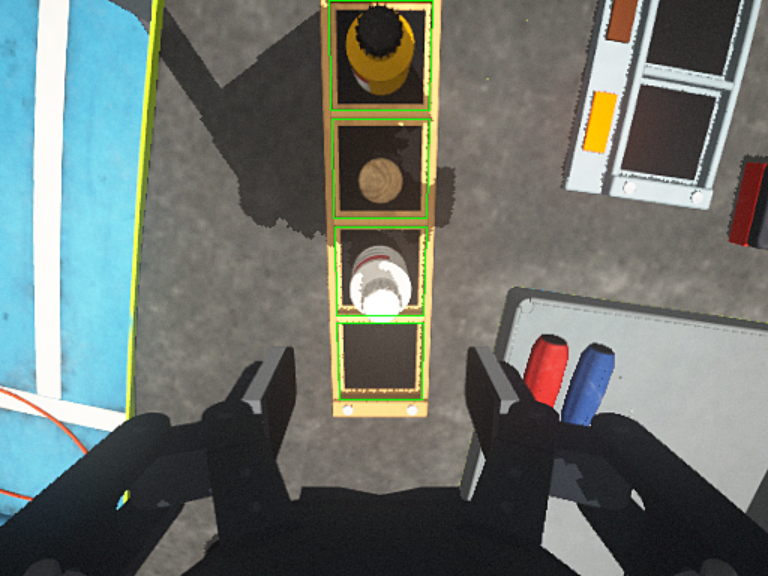

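Three are standing in order. Now the blue bottle.

{"fn": "drive_tool", "kwargs": {
  "deltas": [
    [0.2,[0.03,0.022,0],1],
    [0.2,[0.065,0.048,0],2],
    [0.2,[0.1,0.074,0],3],
    [0.2,[0.135,0.1,0],4],
    [0.2,[0.17,0.126,0],5],
    [0.2,[0.205,0.152,0],6],
    [0.2,[0.24,0.178,0],6.6],
    [0.2,[0.265,0.197,0],6.6]
  ]
}}

```text
t: 23.35
tcp_pos: [0.4758, 0.3795, 0.306]
tcp_rot: [0.335, 0.942, -0.002, -0.002]
force: [-0.1, -0.4, 0.8]
finger_gap: 0.804
```

{"fn": "drive_tool", "kwargs": {
  "deltas": [
    [0.2,[0,0,0],0],
    [0.2,[0,0,0],0],
    [0.2,[0,0,0],0]
  ]
}}

```text
t: 23.65
tcp_pos: [0.4779, 0.3765, 0.3073]
tcp_rot: [0.336, 0.942, -0.001, -0.001]
force: [0.0, 0.6, 0.1]
finger_gap: 0.8
```

```bash
python3 hov.py w21 .068
```

```text
axis px [253.59482459 202.8951913 ]
t 23.7 tcp [0.4781 0.3762 0.3078] yaw 50.65 delta mm [0. 0. 0.] turn None gap 0.798 F [-0.7 -0.9  0.6] q [ 0.57  0.25  1.37 -0.    1.52 -0.31]
```

View pics/w21.png

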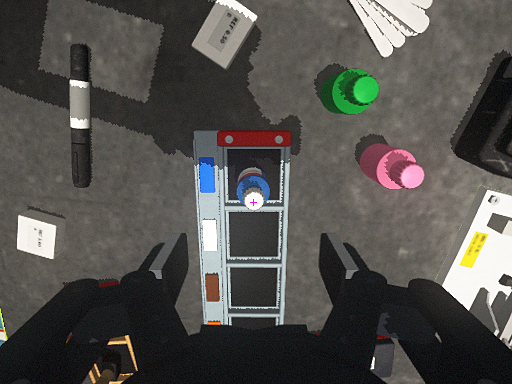

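Blue cap (254,201) sits on the axis mark. Descending.

{"fn": "drive_tool", "kwargs": {
  "deltas": [
    [0.3,[0,0,0.02],0],
    [0.3,[0,0,0.05],0],
    [0.3,[0,0,0.08],0],
    [0.3,[0,0,0.1],0],
    [0.3,[0,0,0.114],0],
    [0.3,[0,0,0.114],0],
    [0.3,[0,0,0.114],0],
    [0.3,[0,0,0.114],0]
  ]
}}

```text
t: 24.5
tcp_pos: [0.4784, 0.3776, 0.1967]
tcp_rot: [0.336, 0.942, 0.001, 0.001]
force: [0.7, 0.0, -0.2]
finger_gap: 0.701
```

```bash
python3 hov.py w22 .068
```

```text
axis px [253.75575446 293.94741055]
t 24.55 tcp [0.4783 0.3777 0.1967] yaw 50.73 delta mm [0. 0. 0.] turn None gap 0.704 F [-0.4 -0.3  0.2] q [ 0.58  0.34  1.49  0.    1.3  -0.31]
```

View pics/w22.png

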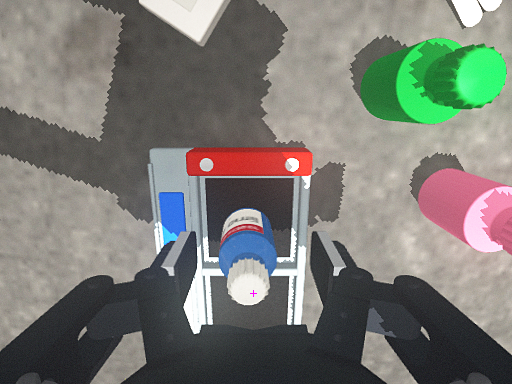

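{"fn": "drive_tool", "kwargs": {
  "deltas": [
    [0.3,[0,-0.0015,0.006],0],
    [0.3,[0,-0.0015,0.006],0],
    [0.9,[0,-0.0015,0.006],0],
    [0.9,[0,-0.0015,0.006],0],
    [0.9,[0,-0.0015,0.006],0],
    [0.9,[0,-0.0015,0.006],0],
    [0.9,[0,-0.0015,0.006],0],
    [0.9,[0,-0.0015,0.006],0]
  ],
  "newtons": 30
}}

```text
t: 25.35
tcp_pos: [0.4768, 0.3764, 0.189]
tcp_rot: [0.336, 0.942, 0.0, 0.0]
force: [-0.3, 0.0, 0.5]
finger_gap: 0.313
```

{"fn": "drive_tool", "kwargs": {
  "deltas": [
    [0.9,[0,0,0],0],
    [0.9,[0,0,-0.003],0],
    [0.9,[0,0,-0.01],0],
    [0.9,[0,0,-0.04],0],
    [0.9,[0,0,-0.08],0],
    [0.9,[0,0,-0.118],0],
    [0.9,[0,0,-0.118],0],
    [0.9,[0,0,-0.118],0]
  ]
}}

```text
t: 26.15
tcp_pos: [0.4768, 0.3763, 0.3086]
tcp_rot: [0.336, 0.942, 0.001, 0.001]
force: [-0.8, 0.1, -0.2]
finger_gap: 0.314
```

```bash
python3 hov.py w23 .145
python3 - <<'E'
from h import *
plan([.6459,.0361,.31],57.3)
E
```

```text
axis px [251.45112557 250.61710373]
t 26.2 tcp [0.4764 0.3761 0.3064] yaw 50.74 delta mm [0. 0. 0.] turn None gap 0.313 F [-1.5 -0.2 -1.1] q [ 0.57  0.25  1.38  0.    1.51 -0.31]
t 26.2 tcp [0.4764 0.3761 0.3064] yaw 50.74 delta mm [-346.4 -156.    -3.5] turn -6.557774722171274 gap 0.313 F [-1.5 -0.2 -1.1] q [ 0.57  0.25  1.38  0.    1.51 -0.31]
```

View pics/w23.png

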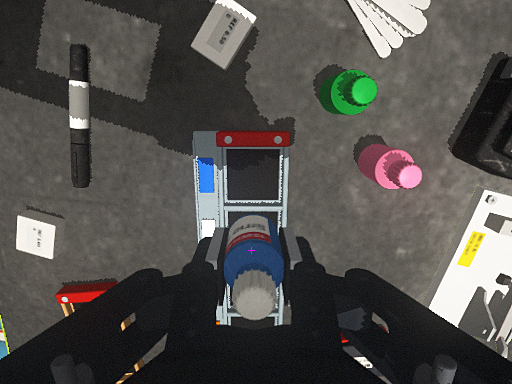

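{"fn": "drive_tool", "kwargs": {
  "deltas": [
    [0.9,[-0.03,-0.013,0],-1],
    [0.9,[-0.065,-0.029,0],-2],
    [0.9,[-0.1,-0.045,0],-3],
    [0.9,[-0.135,-0.061,0],-4],
    [0.9,[-0.17,-0.077,0],-5],
    [0.9,[-0.205,-0.092,0],-6],
    [0.9,[-0.24,-0.108,0],-6.6],
    [0.9,[-0.26,-0.117,0],-6.6]
  ]
}}

```text
t: 27.0
tcp_pos: [0.6043, 0.1183, 0.3037]
tcp_rot: [0.282, 0.959, -0.001, -0.002]
force: [0.0, 0.6, -1.4]
finger_gap: 0.314
```

{"fn": "drive_tool", "kwargs": {
  "deltas": [
    [0.9,[0,0,0],0],
    [0.9,[0,0,0],0]
  ]
}}

```text
t: 27.2
tcp_pos: [0.6036, 0.1208, 0.3043]
tcp_rot: [0.282, 0.96, -0.001, -0.002]
force: [0.0, 0.7, -1.4]
finger_gap: 0.31
```

```bash
python3 wov.py w24 -.093 .31
```

```text
t 27.25 tcp [0.6034 0.1215 0.3048] yaw 57.35 delta mm [-81.9 -49.   -5.4] turn 0.04881801714910239 gap 0.315 F [-0.3 -0.2 -0.7] q [ 0.11  0.27  1.36  0.    1.52 -0.89]
```

{"fn": "drive_tool", "kwargs": {
  "deltas": [
    [0.9,[-0.03,-0.018,0],0],
    [0.9,[-0.06,-0.036,0],0],
    [0.9,[-0.082,-0.049,0],0],
    [0.9,[-0.082,-0.049,0],0],
    [0.9,[-0.082,-0.049,0],0],
    [0.9,[-0.082,-0.049,0],0]
  ]
}}

```text
t: 27.85
tcp_pos: [0.646, 0.0373, 0.3063]
tcp_rot: [0.28, 0.96, 0.0, -0.001]
force: [0.9, -0.1, -0.6]
finger_gap: 0.314
```

```bash
python3 wov.py w25 -.093 .189
```

```text
t 27.9 tcp [0.646  0.0373 0.3065] yaw 57.47 delta mm [ -0.7  -1.1 117.5] turn 0.1665176602389522 gap 0.312 F [-1.   0.1 -1.9] q [-0.03  0.34  1.27  0.    1.54 -1.03]
```

View pics/w25.png

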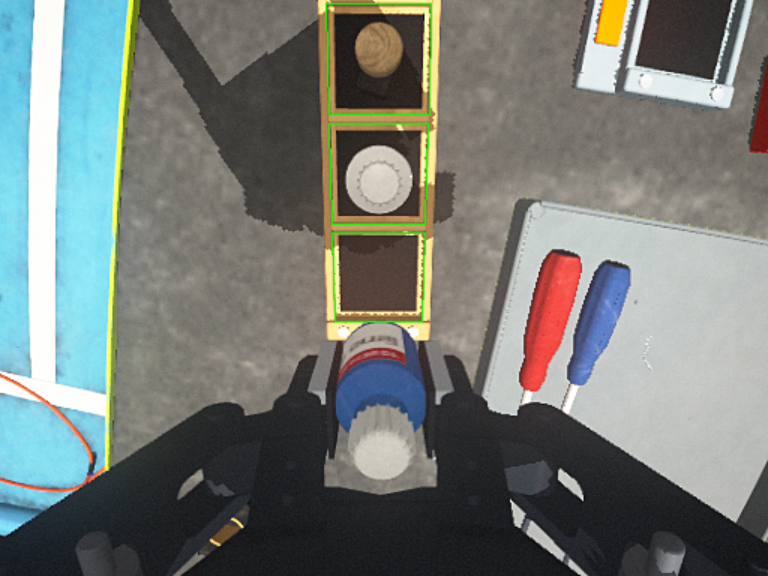

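{"fn": "drive_tool", "kwargs": {
  "deltas": [
    [0.9,[-0.0005,-0.0005,0.02],0],
    [0.9,[-0.0005,-0.0005,0.05],0],
    [0.9,[-0.0005,-0.0005,0.085],0],
    [0.9,[-0.0005,-0.0005,0.1],0],
    [0.9,[-0.0005,-0.0005,0.113],0],
    [0.9,[-0.0005,-0.0005,0.113],0],
    [0.9,[-0.0005,-0.0005,0.113],0],
    [0.9,[-0.0005,-0.0005,0.113],0]
  ]
}}

```text
t: 28.7
tcp_pos: [0.6476, 0.035, 0.196]
tcp_rot: [0.281, 0.96, 0.001, 0.002]
force: [0.1, -0.8, -1.0]
finger_gap: 0.31
```

{"fn": "drive_tool", "kwargs": {
  "deltas": [
    [0.9,[0,0,0.002],0],
    [0.9,[0,0,0.002],0],
    [0.9,[0,0,0.002],0]
  ]
}}

```text
t: 29.0
tcp_pos: [0.6468, 0.0349, 0.1922]
tcp_rot: [0.281, 0.96, 0.0, 0.0]
force: [0.3, 0.2, -0.9]
finger_gap: 0.314
```

{"fn": "drive_tool", "kwargs": {
  "deltas": [
    [0.9,[0,0,0.0015],0],
    [0.9,[0,0,0.0015],0],
    [0.9,[0,0,0.0015],0]
  ]
}}

```text
t: 29.3
tcp_pos: [0.6467, 0.0349, 0.1901]
tcp_rot: [0.281, 0.96, 0.0, -0.0]
force: [-0.1, -0.3, -0.5]
finger_gap: 0.318
```

{"fn": "drive_tool", "kwargs": {
  "deltas": [
    [0.9,[0,0,0.0012],0],
    [0.9,[0,0,0.0012],0],
    [0.9,[0,0,0.0012],0]
  ]
}}

```text
t: 29.6
tcp_pos: [0.6467, 0.035, 0.189]
tcp_rot: [0.281, 0.96, 0.0, -0.0]
force: [0.0, -0.8, -1.2]
finger_gap: 0.317
```

{"fn": "drive_tool", "kwargs": {
  "deltas": [
    [0.9,[0,0,0.0008],0],
    [0.9,[0,0,0.0008],0],
    [0.9,[0,0,0.0008],0]
  ]
}}

```text
t: 29.9
tcp_pos: [0.6468, 0.0349, 0.189]
tcp_rot: [0.281, 0.96, 0.0, 0.0]
force: [-1.4, 0.6, 3.8]
finger_gap: 0.31
```

```bash
python3 wov.py w26 -.093 .189
```

```text
t 29.95 tcp [0.6467 0.0349 0.189 ] yaw 57.34 delta mm [ 1.3  0.5 -0. ] turn 0.04376810666568076 gap 0.316 F [-2.6  0.7  4.7] q [-0.03  0.43  1.39  0.    1.32 -1.03]
```

View pics/w26.png

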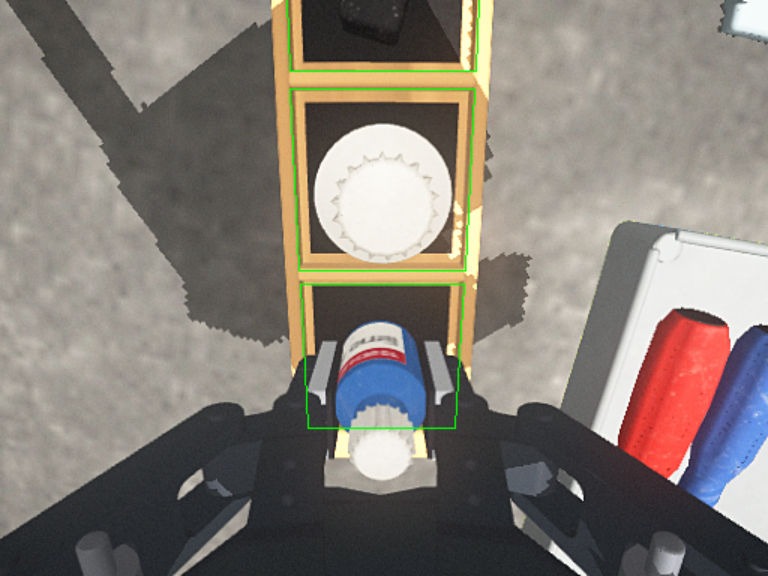

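Contact with the floor of the last bay. Release, rise, and back away so I can view everything.

{"fn": "drive_tool", "kwargs": {
  "deltas": [
    [0.7,[0,0,0],0],
    [0.5,[0,0,0],0],
    [0.3,[0,0,0],0],
    [0.3,[0,0,0],0]
  ]
}}

```text
t: 30.35
tcp_pos: [0.6466, 0.035, 0.1876]
tcp_rot: [0.281, 0.96, -0.0, -0.0]
force: [-0.6, -0.0, 0.6]
finger_gap: 0.7
```

{"fn": "drive_tool", "kwargs": {
  "deltas": [
    [0.3,[0,0,-0.02],0],
    [0.3,[0,0,-0.05],0],
    [0.3,[0,0,-0.085],0],
    [0.3,[0,0,-0.12],0],
    [0.3,[0,0,-0.15],0],
    [0.3,[0,0,-0.17],0],
    [0.3,[0,0,-0.17],0]
  ]
}}

```text
t: 31.05
tcp_pos: [0.6473, 0.0349, 0.3627]
tcp_rot: [0.281, 0.96, 0.001, 0.004]
force: [0.4, -0.3, 0.3]
finger_gap: 0.699
```

{"fn": "drive_tool", "kwargs": {
  "deltas": [
    [0.3,[0.04,0.02,0],0],
    [0.3,[0.08,0.04,0],0],
    [0.3,[0.1,0.05,0],0],
    [0.3,[0.1,0.05,0],0],
    [0.3,[0.1,0.05,0],0],
    [0.3,[0.1,0.05,0],0]
  ]
}}

```text
t: 31.65
tcp_pos: [0.5899, 0.1301, 0.3571]
tcp_rot: [0.282, 0.96, -0.001, -0.001]
force: [1.1, 0.5, -0.5]
finger_gap: 0.7
```

Run:
```python
from h import *
save('w27',ctrl.get_image('wrist'))
im=ctrl.get_image('scene'); save('s27',cv2.resize(im[110:280,130:430],None,fx=2.6,fy=2.6,interpolation=cv2.INTER_CUBIC))
plan(R()[0])
```

```text
t 31.75 tcp [0.5901 0.1299 0.3576] yaw 57.25 delta mm [0. 0. 0.] turn None gap 0.701 F [ 0.4 -0.3  0.1] q [ 0.12  0.22  1.31 -0.    1.61 -0.88]
```

View pics/w27.png

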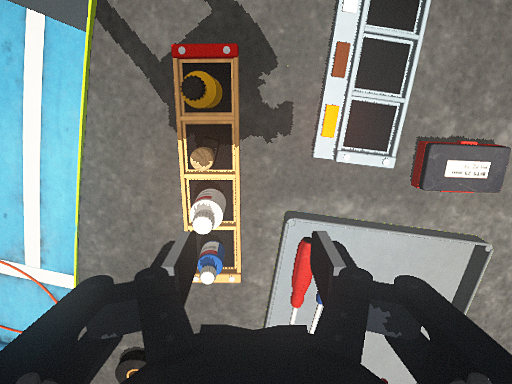

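View pics/s27.png

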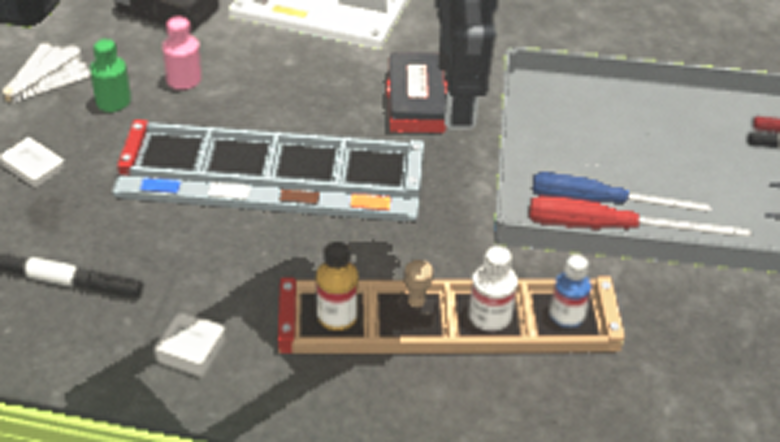

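Both views show all four upright in their bays. From the red end the order is amber, stamp, white, blue. The robot touches nothing.

```bash
python3 -c "
from workcell import ctrl
print(ctrl.job_done())"
```

```text
the job is handed in; nothing more can be done
None
```

I moved all four objects from the grey rack to the wooden rack in reverse order and handed the job in at about 31.8 s of the 102 s allowed. From the red end, the wooden rack now holds amber bottle, stamp, white bottle, blue bottle.

- **Final check:** the last scene and wrist pictures show each object standing upright in its own bay. The grey rack is empty, the green and pink look-alikes are where they were, and the gripper is clear of everything.
- **Forces:** the readings I took after each move stayed below 10 N.
- **Grips:** the gripper read about 1.3 mm less than each bottle's stated diameter.
- **Disagreements:** the first fit of the racks from the scene and top cameras put the undersides 2–4 mm below the table, so I used z = 0. The wrist views then agreed with that fit to about 1–2 mm. The triangulated tops of the stamp and amber bottle were about 8–9 mm lower than the stated heights imply. I corrected the sideways aim from close views, took the grasp heights from the stated dimensions, and lowered each object until it touched the floor of its bay.

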